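# Tip the heat tiles out of the rocker rack and slide them to the burner

### The job

Load the grill: take every ceramic heat tile out of the rocker rack (press a tile's far end so that its near end tips up, then lift it) and lay it flat on the carrier sled's deck while the sled stands at the near part of its guide. When all are on, push the sled home against the burner box, at the middle so that it does not jam, and see that all the rack's cradles are left flat. Leave the jar, funnel and spatula where they are.

Things in the scene. Friction and masses are not known exactly. Their poses are not given: they have to be found in the camera images.
- rack: Steel rocker rack fixed to the counter, left or right of the guide, 172 mm (x) by 244 mm (y), 45 mm high. Origin: centre of its underside; x points away from the robot, z up. Four wells, 128 mm (x) by 46 mm (y), lie side by side, centred at rack x = 0 and y = -87, -29, 29, 87 mm (wells 0 to 3), 12 mm bars between. A tile in a well is flush with the rack's top, 3 to 4 mm gap all round.
- guide: Steel burner guide fixed to the counter: two flat beds, tops 20 mm high, with a 44 mm groove between them. Origin: on the counter, on the groove's centre line; x points away from the robot along the groove, z up. Beds: guide x = -230 to 160 mm, y = -97 to 97 mm. At x = 160 mm stands the burner box, 50 mm deep, 240 mm wide, 65 mm high; its front face is the stop.
- sled: Loose aluminium sled, 0.45 kg, 160 mm (x) by 260 mm (y), deck 5 mm thick, on the guide's beds. Origin: centre of the deck's underside (20 mm above the counter); x points to the burner box. Rims 4 mm thick above the deck: 22 mm high along the near (-x) edge, 10 mm along the far edge; sides open. Starts 140 to 170 mm short of home; home, its origin is at guide x = 80 mm.
- sled_rim (a point): Middle of the outer face of the sled's near rim, 16 mm above the deck's underside: the place to push. A short rubber keel under the middle of the deck, 26 mm long, 41.5 mm wide, 14 mm deep, runs in the groove, so the sled slides easily (5 to 12 N) when pushed within some 30 mm of the middle, and skews and jams when pushed well off-centre (70 mm).
- tile0: Ceramic heat tile, terracotta bar 120 mm (x) by 40 mm (y) by 14 mm with ten small through holes, about 0.15 kg; all alike, either face up. Origin: its centre. Starts flush in well 0, or is absent. Pressing its far (+x) end down (17 mm at 48 mm from the middle, a few newtons) tips the near end some 20 mm above the rack; it stays so and can be gripped there across its 40 mm width.
- tile1: Ceramic heat tile, terracotta bar 120 mm (x) by 40 mm (y) by 14 mm with ten small through holes, about 0.15 kg; all alike, either face up. Origin: its centre. Starts flush in well 1, or is absent. Pressing its far (+x) end down (17 mm at 48 mm from the middle, a few newtons) tips the near end some 20 mm above the rack; it stays so and can be gripped there across its 40 mm width.
- tile2: Ceramic heat tile, terracotta bar 120 mm (x) by 40 mm (y) by 14 mm with ten small through holes, about 0.15 kg; all alike, either face up. Origin: its centre. Starts flush in well 2, or is absent. Pressing its far (+x) end down (17 mm at 48 mm from the middle, a few newtons) tips the near end some 20 mm above the rack; it stays so and can be gripped there across its 40 mm width.
- tile3: Ceramic heat tile, terracotta bar 120 mm (x) by 40 mm (y) by 14 mm with ten small through holes, about 0.15 kg; all alike, either face up. Origin: its centre. Starts flush in well 3, or is absent. Pressing its far (+x) end down (17 mm at 48 mm from the middle, a few newtons) tips the near end some 20 mm above the rack; it stays so and can be gripped there across its 40 mm width.
- cradle0 (a joint): Tilt of the see-saw plate in well 0, rad: 0 flat, up to 0.36 with the far (+x) end down and the near end up. Pivot across the well's centre (along rack y), on the plate's top face, 31 mm above the counter; plate 112 by 38 by 3 mm. Friction (0.08 N m) keeps it where it is left, with or without a tile; pushing the raised near end down lays it flat.
- cradle1 (a joint): Tilt of the see-saw plate in well 1, rad: 0 flat, up to 0.36 with the far (+x) end down and the near end up. Pivot across the well's centre (along rack y), on the plate's top face, 31 mm above the counter; plate 112 by 38 by 3 mm. Friction (0.08 N m) keeps it where it is left, with or without a tile; pushing the raised near end down lays it flat.
- cradle2 (a joint): Tilt of the see-saw plate in well 2, rad: 0 flat, up to 0.36 with the far (+x) end down and the near end up. Pivot across the well's centre (along rack y), on the plate's top face, 31 mm above the counter; plate 112 by 38 by 3 mm. Friction (0.08 N m) keeps it where it is left, with or without a tile; pushing the raised near end down lays it flat.
- cradle3 (a joint): Tilt of the see-saw plate in well 3, rad: 0 flat, up to 0.36 with the far (+x) end down and the near end up. Pivot across the well's centre (along rack y), on the plate's top face, 31 mm above the counter; plate 112 by 38 by 3 mm. Friction (0.08 N m) keeps it where it is left, with or without a tile; pushing the raised near end down lays it flat.
- jar: Amber glass sauce jar with clamp lid, 84 mm across, 122 mm high; origin centre of underside. Bystander.
- funnel: White plastic funnel standing mouth down, 110 mm across, 105 mm high; origin centre of underside. Bystander.
- spatula: Spatula 280 mm long lying on the counter along x, handle towards the robot; origin at its middle. Bystander.
Things that resemble listed ones, but are neither listed nor needed, are in the scene too. What is shaped like the tile0 but green is not meant. What is shaped like the tile1 but purple is not meant.

How it is judged:
By the outcome, as a careful person would: the job done as asked, in the order asked, and still so for the second after the job is handed in, with the robot touching nothing.
Of tile0, tile1, tile2, tile3 only 3 to 4 are there at a start; the rules pass over those that are not, and their reading is None.
At some moment in a run one of sled may be knocked a few centimetres aside while the robot is not near it.
Once in a run the grip may slacken for a moment while it holds something.
It also fails if it takes over 210 s, if anything falls off the work surface, if the arm or the gripper's body presses on something with over 40 N, if the wrist force passes 120 N, or if a joint passes its speed limit or range.

### The arm

A 7-joint arm with a two-finger parallel gripper is mounted at the origin on the work surface. World frame = base frame: x ahead of the robot, y to its left, z up, the work surface at z = 0. Lengths are in m, angles in rad, forces in N, time in s.
With the tool pointing down it reaches from about 0.425 to 1.025 m from the base axis. Payload 3.6 kg.
Tool frame: the origin (TCP) lies at the very end of the fingers, on their centre line; the grasp point (between the pads) lies 19 mm behind it; z points along the fingers, y is the direction in which the jaws open and shut (so a half turn about z gives the same grasp; the last joint's range is limited). The gripper opens to 85 mm and grips with 20 to 120 N. Pads are 22 mm wide; open, the fingers measure 114 mm over their backs; the gripper's body (76 mm by 85 mm) begins 54 mm behind the grasp point. The pads swing forward as they close: fully open they stand 13 mm farther back than shut.
Start: joints at [-1.371, 0.591, 0.048, 1.609, -0.033, 0.943, -0.034], TCP at [0.21, 0.694, 0.231] pointing down, gripper open.
Joint ranges: [-2.69, 2.69], [-0.47, 2.24], [-1.27, 1.36], [0.19, 2.51], [-1.53, 4.68], [0.08, 2.07], [-3.09, 3.09]. Speed limits (rad/s): [2.57, 2.57, 3.14, 3.14, 3.14, 3.14, 3.14].

### API

Orientations are given as a unit quaternion [w, x, y, z].
In Python, from cell import ctrl, eyes gives the robot as it stands. The module is installed in compiled form; this text tells all that it offers.
- The arm moves only by the shell command python3 -m jog 'ROWS' [FORCE]. ROWS is JSON, a list of rows, each an object of numbers: "tx", "ty", "tz": the shift along the tool's x, y, z in m; "rx", "ry", "rz": the turn, a rotation vector about the tool's x, y, z in rad; "claw": the finger opening in m, from 0 to 0.0854. In form: [{"tx": .., "ty": .., "tz": .., "rx": .., "ry": .., "rz": .., "claw": ..}, ...]. A call has 1 to 12 rows; each row shifts and turns the pose as measured when the row begins, along the tool's axes as they then stand; what a row does not reach is not made up. A row lasts 1/12 s, in which the tool goes at most 41.7 mm and 7.16 degrees, less where a joint would pass 70% of its speed; a pose out of reach is approached as far as the arm can. A call with a gripper value outside its range is refused whole. The fingers move at their own pace and stop on an object; FORCE is the grip in N (left out, the last holds). Time passes only in rows, so rows that do not move let the fingers close. It gives the time, the measured TCP pose, the force and the opening at its end, in the units of the state.
- ctrl.get_obs(): the state, without advancing time (a new reading comes with each control period).
- eyes.snapshot(name): name is "scene" or "top" or "wrist"; returns a dict with "pixels" (420x560x3 uint8, blue, green, red), "vfov" (degrees; the focal length in pixels is half the picture's height over the tangent of half this angle, whatever the lens; pixels are square), "cx", "cy" (the principal point, pixels), "R" (3x3) and "t" (3): a world point X has camera coordinates R X + t. Camera axes: x right, y down, z forward; pixel columns grow to the right and rows downward; lengths in m; the calibration is good to about 2 mm. A picture is of the moment at which its call begins. There is no depth.
- ctrl.job_done(): hands the job in, once; it reports no verdict.
The state is a dict: "time_s": time; "qpos": joint angles; "qd": joint speeds; "joint_efforts": joint torques, N m; "eef_pos": TCP position; "eef_rot": TCP orientation; "force": force on the tool from outside, world axes, zero at the start; "wrist_torque": the same for the moment, N m; "gripper_width": finger opening in m.
Only numpy, scipy, OpenCV 4.12 (cv2) and the standard library are available. Lean on these libraries where they do the work, as an engineer would, in place of code of your own. Each camera call takes 0.05 s, during which the arm holds its last target. There are 200 camera calls.

## Working session

There is one attempt and no reset: what is moved stays moved. The work goes in short steps, Python scripts to look and compute and a shell command to move; the robot and the scene stay as the last step left them, time stands still between calls to the robot, and variables do not carry over. Pictures are saved under pics/ and viewed, and the job is handed in when it is done.

```bash
mkdir -p pics
cat > h.py <<'E'
import numpy as np, cv2
from cell import ctrl, eyes
def snap(n,f):
    s=eyes.snapshot(n); cv2.imwrite('pics/'+f+'.png',s['pixels']); 
    np.savez('pics/'+f+'.npz',**{k:np.array(v) for k,v in s.items()}); return s
def load(f): return dict(np.load('pics/'+f+'.npz'))
def par(s):
    h=s['pixels'].shape[0]; f=h/2/np.tan(np.radians(float(s['vfov']))/2); return f,float(s['cx']),float(s['cy']),np.array(s['R']),np.array(s['t'])
def pix2w(s,u,v,z):
    f,cx,cy,R,t=par(s); d=R.T@np.array([(u-cx)/f,(v-cy)/f,1]); c=-R.T@t; return c+d*(z-c[2])/d[2]
def w2pix(s,X):
    f,cx,cy,R,t=par(s); p=R@np.array(X)+t; return f*p[0]/p[2]+cx,f*p[1]/p[2]+cy
E
python3 - <<'E'
from h import *
for n in('scene','top','wrist'):
    s=snap(n,n+'0'); f,cx,cy,R,t=par(s); print(n,f,cx,cy,-R.T@t,R.round(3).tolist(),[k for k in s])
o=ctrl.get_obs();print({k:np.round(o[k],3) for k in o})
E
```

```text
scene 420.5035378941769 279.6346794963202 210.03146052954312 [1.54007056 0.23061608 1.18823896] [[-0.21, 0.978, -0.006], [0.737, 0.154, -0.658], [-0.642, -0.142, -0.753]] ['pixels', 'vfov', 'cx', 'cy', 'R', 't']
top 512.4936342475551 286.9503230255453 209.96943876317658 [ 0.47143332 -0.00598578  1.80286706] [[0.004, -1.0, -0.002], [-0.999, -0.004, -0.053], [0.053, 0.003, -0.999]] ['pixels', 'vfov', 'cx', 'cy', 'R', 't']
wrist 308.7322444965495 276.47126779691007 209.024129057335 [0.1422773  0.71505145 0.37307992] [[0.29, 0.957, -0.003], [0.919, -0.278, 0.278], [0.266, -0.084, -0.96]] ['pixels', 'vfov', 'cx', 'cy', 'R', 't']
{'time_s': np.float64(0.15), 'qpos': array([-1.37 ,  0.592,  0.048,  1.61 , -0.033,  0.943, -0.034]), 'qd': array([ 0.001, -0.003,  0.002, -0.004,  0.001,  0.   ,  0.   ]), 'joint_efforts': array([ 2.0000e-03, -5.4925e+01,  1.5490e+00, -1.9845e+01,  1.0000e-02,
        6.0000e-03,  0.0000e+00]), 'eef_pos': array([0.21 , 0.693, 0.23 ]), 'eef_rot': array([-0.   ,  0.146,  0.989, -0.001]), 'force': array([1.24 , 0.172, 0.721]), 'wrist_torque': array([-0.059,  0.01 ,  0.023]), 'gripper_width': np.float64(0.086)}
```

View pics/top0.png

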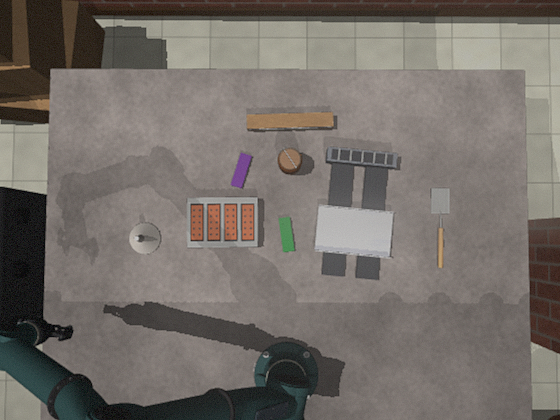

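View pics/scene0.png

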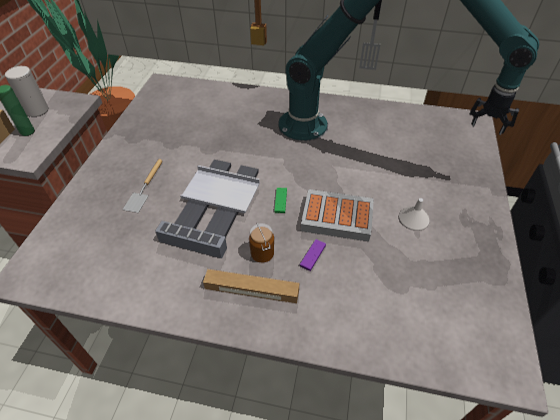

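View pics/wrist0.png

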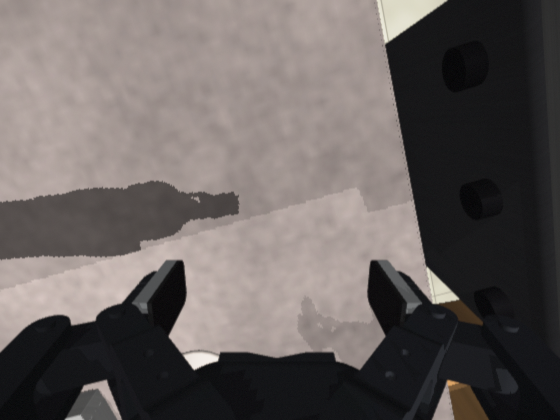

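Run:
```python
from h import *
s=load('top0'); im=s['pixels']; hsv=cv2.cvtColor(im,cv2.COLOR_BGR2HSV)
m=((hsv[...,0]<15)&(hsv[...,1]>110)&(hsv[...,2]>90)).astype(np.uint8); m[:, :180]=0; m[:,262:]=0; m[:190]=0;m[250:]=0
m=cv2.morphologyEx(m,cv2.MORPH_CLOSE,np.ones((3,3)))
n,l,st,c=cv2.connectedComponentsWithStats(m)
for i in range(1,n):
    if st[i,4]>100:
        r=cv2.minAreaRect(np.argwhere(l==i)[:,::-1].astype(np.float32)); b=cv2.boxPoints(r)
        print(r,pix2w(s,*r[0],.045).round(4),[pix2w(s,*p,.045)[:2].round(3).tolist() for p in b])
c=cv2.resize(im[140:290,180:460],None,fx=2.8,fy=2.8,interpolation=cv2.INTER_CUBIC); cv2.imwrite('pics/topc.png',c)
```

```text
((196.5, 222.0), (34.0, 11.0), 90.0) [0.523  0.3088 0.045 ] [[0.581, 0.328], [0.582, 0.291], [0.465, 0.289], [0.465, 0.327]]
((213.5, 221.5), (35.0, 11.0), 90.0) [0.525  0.2504 0.045 ] [[0.585, 0.27], [0.585, 0.232], [0.465, 0.231], [0.465, 0.269]]
((230.5, 221.5), (35.0, 11.0), 90.0) [0.5252 0.1921 0.045 ] [[0.585, 0.212], [0.585, 0.174], [0.465, 0.173], [0.465, 0.21]]
((247.5, 221.5), (35.0, 11.0), 90.0) [0.5254 0.1337 0.045 ] [[0.585, 0.153], [0.586, 0.115], [0.466, 0.114], [0.465, 0.152]]
```

View pics/topc.png

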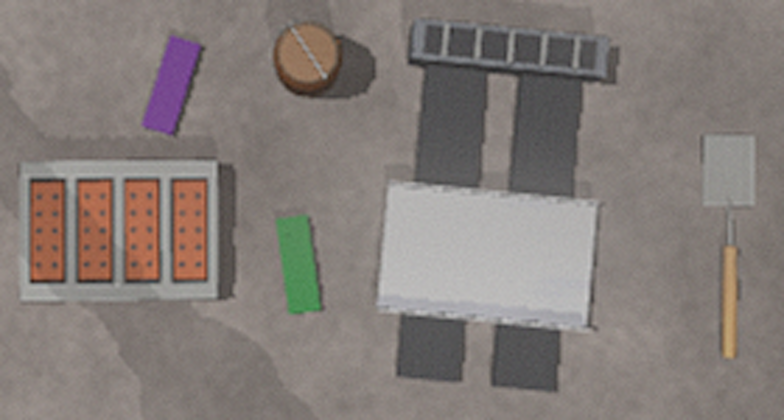

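```bash
cat > go.py <<'E'
import sys; from h import *
from scipy.spatial.transform import Rotation as Ro
# go.py x y z [yaw pitch]: tool shift and turn still to go; pitch>0: body leans to +x
a=[float(v) for v in sys.argv[1:]]; a+=[0]*(5-len(a))
o=ctrl.get_obs(); w,x,y,z=o['eef_rot']; R=Ro.from_quat([x,y,z,w])
T=Ro.from_euler('z',a[3])*Ro.from_euler('y',a[4])*Ro.from_quat([0,1,0,0])
d=R.inv().apply(np.array(a[:3])-o['eef_pos']); r=(R.inv()*T).as_rotvec()
print('t %.2f pos'%o['time_s'],o['eef_pos'].round(4),'tool z',R.apply([0,0,1]).round(3),'F',np.round(o['force'],1),'w %.4f'%o['gripper_width'])
print('shift',d.round(4),'turn',r.round(3),'shift after turn',T.inv().apply(np.array(a[:3])-o['eef_pos']).round(4))
E
python3 - <<'E'
from h import *
s=load('top0'); g=lambda u,v,z: pix2w(s,u/2.8+180,v/2.8+140,z)[:2]
nl,nr,fl,fr=g(377,308,.03),g(594,327,.03),g(388,183,.035),g(600,200,.035)
print('sled corners',nl,nr,fl,fr,'c',(nl+nr+fl+fr)/4, 'yaw',np.arctan2(*(nl-nr)),np.arctan2(*(fl-fr)),np.linalg.norm(nl-nr),np.linalg.norm(nl-fl))
b=[g(397,375,.02),g(557,391,.02)]; print('guide near',b,(b[0]+b[1])/2,np.linalg.norm(b[0]-b[1]))
k=[g(409,20,.065),g(607,38,.065),g(409,62,.065),g(605,79,.065)]; print('box',k,sum(k)/4)
r=[g(20,298,.045),g(218,300,.045),g(22,162,.045),g(217,161,.045)]; print('rack',r,sum(r)/4)
E
python3 go.py 0.60 0.134 0.15
```

```text
sled corners [ 0.42835618 -0.09749895] [ 0.40603776 -0.36452782] [ 0.58237673 -0.11069199] [ 0.5623012  -0.37204639] c [ 0.49476797 -0.23619129] yaw 0.08338673371743004 0.07666289583074848 0.26795993778096955 0.1545845599148502
guide near [array([ 0.34563602, -0.12279306]), array([ 0.32674443, -0.32031506])] [ 0.33619023 -0.22155406] 0.19842335984471798
box [array([ 0.77992373, -0.13446636]), array([ 0.75858736, -0.3758495 ]), array([ 0.72832727, -0.13444609]), array([ 0.70829243, -0.37302544])] [ 0.74378269 -0.25444685]
rack [array([0.43928023, 0.33972176]), array([0.43774407, 0.09758512]), array([0.60601383, 0.33961342]), array([0.60808545, 0.0999585 ])] [0.52278089 0.2192197 ]
t 0.15 pos [0.2098 0.6933 0.2304] tool z [-0.    -0.002 -1.   ] F [1.2 0.2 0.7] w 0.0859
shift [-0.5354 -0.4222  0.0812] turn [-0.002 -0.    -0.294] shift after turn [-0.3902 -0.5593  0.0804]
```

```bash
python3 -m jog '[{"rz":-0.1,"claw":0},{"rz":-0.1,"claw":0},{"rz":-0.094},{"tx":-0.018,"ty":-0.033},{"tx":-0.018,"ty":-0.033},{"tx":-0.018,"ty":-0.033},{"tx":-0.018,"ty":-0.033},{"tx":-0.018,"ty":-0.033},{"tx":-0.018,"ty":-0.033},{"tx":-0.018,"ty":-0.033},{"tx":-0.018,"ty":-0.033},{"tx":-0.018,"ty":-0.033}]' 60; python3 -m jog '[{"tx":-0.022,"ty":-0.033},{"tx":-0.022,"ty":-0.033},{"tx":-0.022,"ty":-0.033},{"tx":-0.022,"ty":-0.033},{"tx":-0.022,"ty":-0.033},{"tx":-0.022,"ty":-0.033},{"tx":-0.022,"ty":-0.033},{"tx":-0.022,"ty":-0.033}]'; python3 go.py 0.573 0.134 0.06
```

```text
t 0.15 pos [0.2098 0.6933 0.2304] tool z [-0.    -0.002 -1.   ] F [1.2 0.2 0.7] w 0.0859
shift [-0.5096 -0.4299  0.1712] turn [-0.002 -0.    -0.294] shift after turn [-0.3632 -0.5593  0.1704]invalid input
invalid input
```

```bash
python3 -m jog '[{"tx":0,"ty":0,"tz":0,"rx":0,"ry":0,"rz":-0.1,"claw":0}]' 60;  python3 -m jog '[{"rz":-0.1,"claw":0.0}]'; python3 -m jog '[{"tx":0,"ty":0,"tz":0,"rx":0,"ry":0,"rz":-0.1,"claw":0}]'; python3 go.py 0.573 0.134 0.06
```

```text
time_s: 0.23
eef_pos: [0.2094, 0.6931, 0.2299]
eef_rot: [-0.0, 0.096, 0.995, -0.001]
force: [0.3, -0.3, -0.4]
gripper_width: 0.0752
time_s: 0.32
eef_pos: [0.2093, 0.6927, 0.2293]
eef_rot: [-0.0, 0.044, 0.999, -0.002]
force: [-0.2, 0.3, -0.7]
gripper_width: 0.0638
t 0.32 pos [0.2093 0.6927 0.2293] tool z [-0.    -0.004 -1.   ] F [-0.2  0.3 -0.7] w 0.0638
shift [-0.4109 -0.5243  0.1714] turn [-0.004 -0.    -0.087] shift after turn [-0.3637 -0.5587  0.1693]invalid input
```

```bash
python3 -m jog '[{"tx":-0.018,"ty":-0.033,"tz":0,"rx":0,"ry":0,"rz":-0.087,"claw":0},{"tx":-0.02,"ty":-0.034,"tz":0,"rx":0,"ry":0,"rz":0,"claw":0},{"tx":-0.02,"ty":-0.034,"tz":0,"rx":0,"ry":0,"rz":0,"claw":0},{"tx":-0.02,"ty":-0.034,"tz":0,"rx":0,"ry":0,"rz":0,"claw":0},{"tx":-0.02,"ty":-0.034,"tz":0,"rx":0,"ry":0,"rz":0,"claw":0},{"tx":-0.02,"ty":-0.034,"tz":0,"rx":0,"ry":0,"rz":0,"claw":0},{"tx":-0.02,"ty":-0.034,"tz":0,"rx":0,"ry":0,"rz":0,"claw":0},{"tx":-0.02,"ty":-0.034,"tz":0,"rx":0,"ry":0,"rz":0,"claw":0},{"tx":-0.02,"ty":-0.034,"tz":0,"rx":0,"ry":0,"rz":0,"claw":0},{"tx":-0.02,"ty":-0.034,"tz":0,"rx":0,"ry":0,"rz":0,"claw":0},{"tx":-0.02,"ty":-0.034,"tz":0,"rx":0,"ry":0,"rz":0,"claw":0},{"tx":-0.02,"ty":-0.034,"tz":0,"rx":0,"ry":0,"rz":0,"claw":0}]'; python3 go.py 0.573 0.134 0.06
```

```text
time_s: 1.32
eef_pos: [0.4484, 0.2809, 0.2234]
eef_rot: [-0.004, -0.016, 1.0, 0.001]
force: [1.3, -0.4, 0.1]
gripper_width: 0.0003
t 1.32 pos [0.4484 0.2809 0.2234] tool z [-0.009  0.002 -1.   ] F [ 1.3 -0.4  0.1] w 0.0003
shift [-0.1212 -0.1511  0.1621] turn [ 0.002 -0.009  0.032] shift after turn [-0.1246 -0.1469  0.1634]
```

```bash
python3 -m jog '[{"tx":0.0,"ty":-0.035,"tz":0,"rx":0,"ry":0,"rz":0.032,"claw":0},{"tx":0.0,"ty":-0.03,"tz":0,"rx":0,"ry":0,"rz":0,"claw":0},{"tx":0,"ty":0,"tz":0,"rx":0,"ry":0,"rz":0,"claw":0}]'; python3 -c "
from h import *
snap('wrist','w1')"; python3 go.py 0.573 0.134 0.06
```

```text
time_s: 1.57
eef_pos: [0.455, 0.2028, 0.223]
eef_rot: [-0.003, 0.009, 1.0, -0.001]
force: [0.1, -0.1, -0.7]
gripper_width: 0.0004
t 1.62 pos [0.455  0.2058 0.2232] tool z [-0.005 -0.001 -1.   ] F [ 0.   0.3 -0.5] w -0.0003
shift [-0.1199 -0.0698  0.1626] turn [-0.001 -0.005 -0.016] shift after turn [-0.118  -0.0718  0.1632]
```

View pics/w1.png

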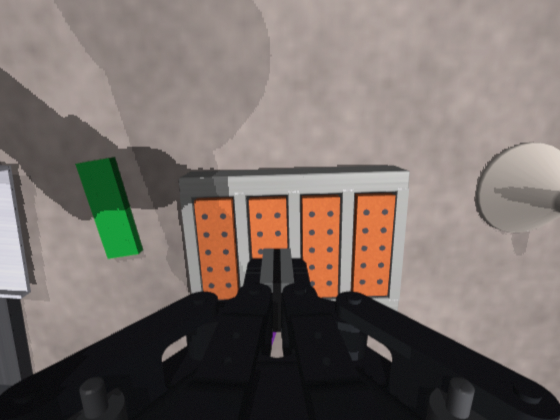

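Run:
```python
from h import *
s=load('w1')
for n,(u,v) in dict(t0a=(195,200),t0b=(233,198),t0fl=(203,301),t0fr=(239,298),t1a=(248,199),t1b=(288,198),t2a=(300,197),t2b=(341,196),t3a=(356,195),t3b=(397,193),t3fl=(350,297),t3fr=(391,297),rl=(180,194),rr=(409,185)).items(): print(n,pix2w(s,u,v,.045).round(4))
```

```text
t0a [0.4646 0.1153 0.045 ]
t0b [0.4631 0.1563 0.045 ]
t0fl [0.5876 0.1137 0.045 ]
t0fr [0.5843 0.1565 0.045 ]
t1a [0.4645 0.1723 0.045 ]
t1b [0.4641 0.2152 0.045 ]
t2a [0.4632 0.228  0.045 ]
t2b [0.4629 0.2718 0.045 ]
t3a [0.4621 0.2877 0.045 ]
t3b [0.4607 0.3312 0.045 ]
t3fl [0.5851 0.287  0.045 ]
t3fr [0.5858 0.3351 0.045 ]
rl [0.4577 0.0999 0.045 ]
rr [0.4522 0.3431 0.045 ]
```

```bash
python3 -m jog '[{"tx":-0.03,"ty":-0.018,"tz":0.01,"rx":0,"ry":0,"rz":0,"claw":0},{"tx":-0.03,"ty":-0.018,"tz":0.025,"rx":0,"ry":0,"rz":0,"claw":0},{"tx":-0.03,"ty":-0.018,"tz":0.025,"rx":0,"ry":0,"rz":0,"claw":0},{"tx":-0.028,"ty":-0.018,"tz":0.025,"rx":0,"ry":0,"rz":0,"claw":0},{"tx":0,"ty":0,"tz":0.025,"rx":0,"ry":0,"rz":0,"claw":0},{"tx":0,"ty":0,"tz":0.025,"rx":0,"ry":0,"rz":0,"claw":0},{"tx":0,"ty":0,"tz":0.0,"rx":0,"ry":0,"rz":0,"claw":0}]'; python3 go.py 0.573 0.1357 0.045 0.015
```

```text
time_s: 2.2
eef_pos: [0.5806, 0.1426, 0.0849]
eef_rot: [0.003, 0.001, 1.0, 0.005]
force: [-0.7, -0.2, -0.6]
gripper_width: -0.0002
t 2.20 pos [0.5806 0.1426 0.0849] tool z [ 0.007  0.011 -1.   ] F [-0.7 -0.2 -0.6] w -0.0002
shift [ 0.0079 -0.0074  0.0397] turn [ 0.01   0.007 -0.018] shift after turn [ 0.0078 -0.0068  0.0399]
```

```bash
python3 -m jog '[{"tx":0.007,"ty":-0.007,"tz":0.015,"rx":0.01,"ry":0.007,"rz":-0.018,"claw":0},{"tx":0,"ty":0,"tz":0.015,"rx":0,"ry":0,"rz":0,"claw":0},{"tx":0,"ty":0,"tz":0.007,"rx":0,"ry":0,"rz":0,"claw":0}]';python3 -m jog '[{"tx":0,"ty":0,"tz":0.006,"rx":0,"ry":0,"rz":0,"claw":0},{"tx":0,"ty":0,"tz":0.006,"rx":0,"ry":0,"rz":0,"claw":0},{"tx":0,"ty":0,"tz":0.006,"rx":0,"ry":0,"rz":0,"claw":0},{"tx":0,"ty":0,"tz":0.005,"rx":0,"ry":0,"rz":0,"claw":0}]'; python3 go.py 0.573 0.1357 0.027 0.015
```

```text
time_s: 2.45
eef_pos: [0.5752, 0.1414, 0.0482]
eef_rot: [0.001, -0.011, 1.0, 0.002]
force: [-0.3, -0.9, -1.0]
gripper_width: 0.0002
time_s: 2.78
eef_pos: [0.5773, 0.1445, 0.0281]
eef_rot: [0.003, -0.012, 1.0, 0.003]
force: [-8.0, -3.5, 46.0]
gripper_width: 0.0
t 2.78 pos [0.5773 0.1445 0.0281] tool z [ 0.006  0.006 -1.   ] F [-8.  -3.5 46. ] w 0.0000
shift [ 0.0046 -0.0087  0.001 ] turn [0.005 0.006 0.01 ] shift after turn [ 0.0045 -0.0087  0.0011]
```

```bash
python3 -m jog '[{"tx":0,"ty":0,"tz":-0.03,"rx":0,"ry":0,"rz":0,"claw":0.06},{"tx":0.02,"ty":0,"tz":-0.03,"rx":0,"ry":0,"rz":0,"claw":0.06},{"tx":0.03,"ty":-0.009,"tz":-0.01,"rx":0,"ry":0,"rz":0,"claw":0.06},{"tx":0.03,"ty":0,"tz":0,"rx":0,"ry":0.0,"rz":0,"claw":0.06}]'; python3 go.py 0.491 0.135 0.09 0.015 0.36;python3 -c "
from h import *
snap('wrist','w2')"
```

```text
time_s: 3.12
eef_pos: [0.5049, 0.1341, 0.1002]
eef_rot: [0.009, -0.011, 1.0, 0.004]
force: [0.1, -0.0, -0.3]
gripper_width: 0.048
t 3.12 pos [0.5049 0.1341 0.1002] tool z [ 0.018  0.008 -1.   ] F [ 0.1 -0.  -0.3] w 0.0480
shift [0.0141 0.0011 0.0099] turn [0.007 0.378 0.008] shift after turn [0.0094 0.0011 0.0144]
```

View pics/w2.png

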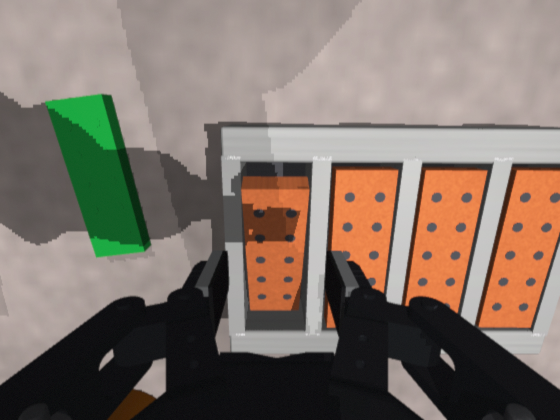

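```bash
python3 - <<'E'
from h import *
s=load('w2')
for u,v,z in((242,190,.0645),(308,188,.0645),(242,178,.052),(308,178,.052)): print(pix2w(s,u,v,z).round(4))
E
python3 -m jog '[{"tx":0,"ty":0,"tz":0,"rx":0,"ry":0.12,"rz":0,"claw":0.06},{"tx":0,"ty":0,"tz":0,"rx":0,"ry":0.12,"rz":0,"claw":0.06},{"tx":0,"ty":0,"tz":0,"rx":0,"ry":0.12,"rz":0,"claw":0.06},{"tx":0,"ty":0,"tz":0,"rx":0,"ry":0.02,"rz":0,"claw":0.06}]'; python3 go.py 0.491 0.135 0.09 0.015 0.36
```

```text
[0.4752 0.1144 0.0645]
[0.4733 0.1532 0.0645]
[0.4706 0.1132 0.052 ]
[0.4698 0.1543 0.052 ]
time_s: 3.5
eef_pos: [0.4849, 0.1366, 0.1023]
eef_rot: [-0.193, -0.017, 0.981, 0.001]
force: [1.4, -0.9, -0.2]
gripper_width: 0.0597
t 3.50 pos [0.4849 0.1366 0.1023] tool z [-0.379 -0.004 -0.926] F [ 1.4 -0.9 -0.2] w 0.0597
shift [-0.0102 -0.0019  0.0091] turn [ 0.002 -0.028  0.019] shift after turn [-0.01   -0.0017  0.0094]
```

```bash
python3 -m jog '[{"tx":-0.01,"ty":-0.0025,"tz":0.01,"rx":0,"ry":-0.028,"rz":0.0,"claw":0.06},{"tx":0,"ty":0,"tz":0.015,"rx":0,"ry":0.0,"rz":0,"claw":0.06},{"tx":0,"ty":0,"tz":0,"rx":0,"ry":0.0,"rz":0,"claw":0.06}]'; python3 go.py 0.480 0.134 0.052 0.015 0.36
```

```text
time_s: 3.75
eef_pos: [0.4897, 0.1366, 0.074]
eef_rot: [-0.177, -0.017, 0.984, 0.003]
force: [-0.8, -0.0, 0.8]
gripper_width: 0.06
t 3.75 pos [0.4897 0.1366 0.074 ] tool z [-0.348  0.001 -0.937] F [-0.8 -0.   0.8] w 0.0600
shift [ 0.0016 -0.0026  0.024 ] turn [0.006 0.005 0.02 ] shift after turn [ 0.0014 -0.0025  0.024 ]
```

```bash
python3 -m jog '[{"tx":0.001,"ty":-0.0025,"tz":0.013,"rx":0,"ry":0,"rz":0.02,"claw":0.06},{"tx":0,"ty":0,"tz":0.011,"rx":0,"ry":0.0,"rz":0,"claw":0.06},{"tx":0,"ty":0,"tz":0,"rx":0,"ry":0.0,"rz":0,"claw":0.06}]'; python3 go.py 0.480 0.134 0.052 0.015 0.36; python3 -c "
from h import *
snap('wrist','w3')"
```

```text
time_s: 4.0
eef_pos: [0.4814, 0.1357, 0.0517]
eef_rot: [-0.176, -0.007, 0.984, 0.003]
force: [-0.1, -0.6, 0.7]
gripper_width: 0.0601
t 4.00 pos [0.4814 0.1357 0.0517] tool z [-0.346  0.002 -0.938] F [-0.1 -0.6  0.7] w 0.0601
shift [ 0.0015 -0.0017  0.0002] turn [0.008 0.007 0.001] shift after turn [ 0.0015 -0.0017  0.0002]
```

View pics/w3.png

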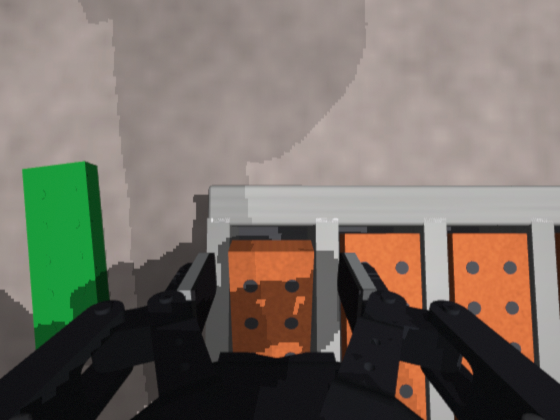

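```bash
python3 -m jog '[{"tx":0.001,"ty":-0.001,"tz":0,"rx":0,"ry":0,"rz":0,"claw":0.03},{"tx":0,"ty":0,"tz":0,"rx":0,"ry":0.0,"rz":0,"claw":0.03},{"tx":0,"ty":0,"tz":0,"rx":0,"ry":0.0,"rz":0,"claw":0.03},{"tx":0,"ty":0,"tz":0,"rx":0,"ry":0.0,"rz":0,"claw":0.03},{"tx":0,"ty":0,"tz":0,"rx":0,"ry":0.0,"rz":0,"claw":0.03}]' 90; python3 go.py 0.480 0.134 0.052 0.015 0.36;  python3 -m jog '[{"tx":0.007,"ty":0,"tz":-0.02,"rx":0,"ry":0,"rz":0,"claw":0.03},{"tx":0.007,"ty":0,"tz":-0.02,"rx":0,"ry":0.0,"rz":0,"claw":0.03},{"tx":0.01,"ty":0,"tz":-0.03,"rx":0,"ry":0.0,"rz":0,"claw":0.03},{"tx":0.01,"ty":0,"tz":-0.03,"rx":0,"ry":0.0,"rz":0,"claw":0.03}]' 90; python3 go.py 0.45 -0.13 0.15 -0.08 0; python3 -c "
from h import *
snap('wrist','w4');snap('top','top4')"
```

```text
time_s: 4.47
eef_pos: [0.4829, 0.1355, 0.0548]
eef_rot: [-0.173, -0.008, 0.985, 0.003]
force: [0.0, -0.5, -1.5]
gripper_width: 0.0371
t 4.47 pos [0.4829 0.1355 0.0548] tool z [-0.342  0.004 -0.94 ] F [ 0.  -0.5 -1.5] w 0.0371
shift [ 0.0018 -0.0015  0.0036] turn [0.009 0.012 0.003] shift after turn [ 0.0018 -0.0014  0.0037]
time_s: 4.8
eef_pos: [0.4806, 0.1335, 0.1581]
eef_rot: [-0.18, -0.008, 0.984, 0.001]
force: [0.6, -0.6, -2.5]
gripper_width: 0.0369
t 4.80 pos [0.4806 0.1335 0.1581] tool z [-0.354 -0.    -0.935] F [ 0.6 -0.6 -2.5] w 0.0369
shift [ 0.03   -0.2631  0.0184] turn [-0.012 -0.362  0.095] shift after turn [ 0.0095 -0.2651  0.0081]
```

View pics/w4.png

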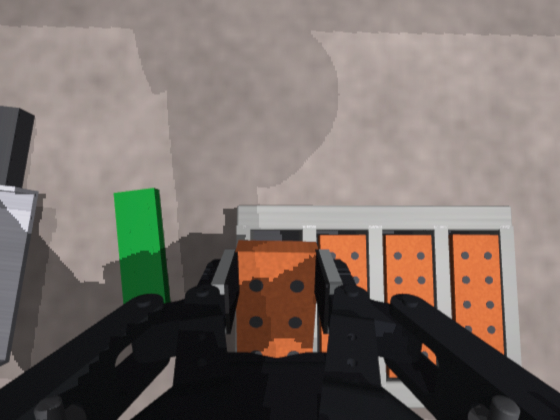

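View pics/top4.png

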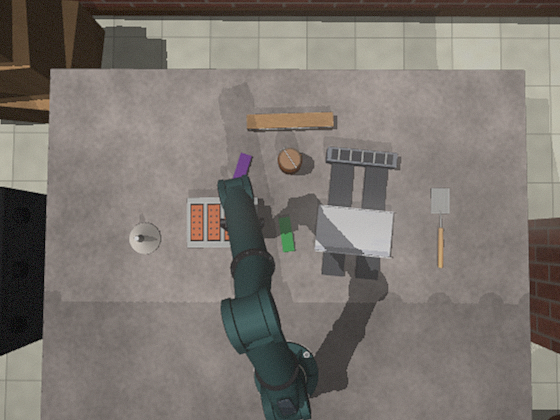

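```bash
python3 -m jog '[{"tx":0,"ty":-0.015,"tz":0,"rx":0,"ry":-0.12,"rz":0,"claw":0.03},{"tx":0,"ty":-0.02,"tz":0,"rx":0,"ry":-0.12,"rz":0,"claw":0.03},{"tx":0,"ty":-0.03,"tz":0,"rx":0,"ry":-0.12,"rz":0.0,"claw":0.03},{"tx":0,"ty":-0.034,"tz":0,"rx":0,"ry":0,"rz":0.03,"claw":0.03},{"tx":0,"ty":-0.034,"tz":0,"rx":0,"ry":0,"rz":0.03,"claw":0.03},{"tx":0,"ty":-0.034,"tz":0,"rx":0,"ry":0,"rz":0.03,"claw":0.03},{"tx":0,"ty":-0.034,"tz":0,"rx":0,"ry":0,"rz":0,"claw":0.03},{"tx":0,"ty":-0.034,"tz":0,"rx":0,"ry":0,"rz":0,"claw":0.03},{"tx":0,"ty":-0.034,"tz":0,"rx":0,"ry":0,"rz":0,"claw":0.03},{"tx":0,"ty":-0.034,"tz":0,"rx":0,"ry":0,"rz":0,"claw":0.03}]'; python3 go.py 0.438 -0.331 0.08 -0.08 0
```

```text
time_s: 5.73
eef_pos: [0.4705, -0.1656, 0.152]
eef_rot: [0.005, 0.028, 1.0, 0.01]
force: [1.0, -0.5, -1.9]
gripper_width: 0.037
t 5.73 pos [ 0.4705 -0.1656  0.152 ] tool z [ 0.01   0.019 -1.   ] F [ 1.  -0.5 -1.9] w 0.0370
shift [ 0.0239 -0.1683  0.0685] turn [0.019 0.009 0.024] shift after turn [ 0.0192 -0.1675  0.072 ]
```

```bash
python3 -m jog '[{"tx":0.004,"ty":-0.036,"tz":0,"rx":0.01,"ry":0.005,"rz":0.024,"claw":0.03},{"tx":0.005,"ty":-0.036,"tz":0,"rx":0.009,"ry":0.004,"rz":0,"claw":0.03},{"tx":0.005,"ty":-0.036,"tz":0.01,"rx":0,"ry":0,"rz":0.0,"claw":0.03},{"tx":0.005,"ty":-0.034,"tz":0.015,"rx":0,"ry":0,"rz":0,"claw":0.03},{"tx":0,"ty":-0.01,"tz":0.015,"rx":0,"ry":0,"rz":0,"claw":0.03},{"tx":0,"ty":0,"tz":0.01,"rx":0,"ry":0,"rz":0,"claw":0.03},{"tx":0,"ty":0,"tz":0,"rx":0,"ry":0,"rz":0,"claw":0.03}]'; python3 go.py 0.438 -0.331 0.08 -0.08 0; python3 -c "
from h import *
snap('wrist','w5');snap('scene','s5')"
```

```text
time_s: 6.32
eef_pos: [0.4323, -0.3322, 0.0953]
eef_rot: [-0.003, 0.048, 0.999, -0.002]
force: [-0.2, 1.5, -1.2]
gripper_width: 0.0369
t 6.32 pos [ 0.4323 -0.3322  0.0953] tool z [-0.006 -0.003 -1.   ] F [-0.2  1.5 -1.2] w 0.0369
shift [-0.0056  0.0018  0.0152] turn [-0.003 -0.005 -0.015] shift after turn [-0.0055  0.0017  0.0153]
```

View pics/w5.png

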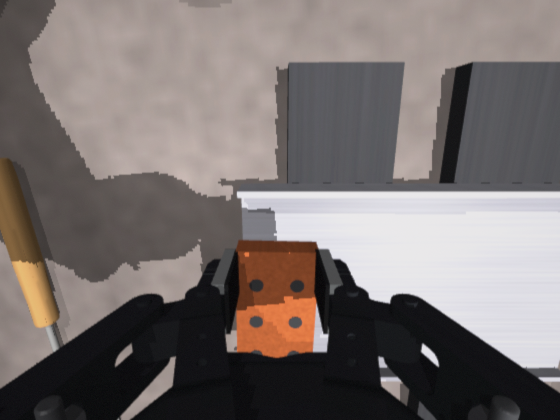

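View pics/s5.png

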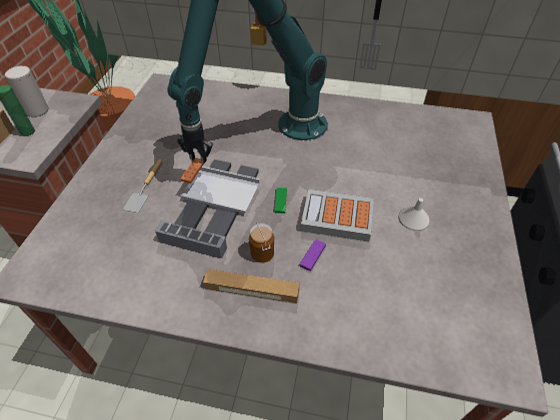

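Run:
```python
from h import *
s=load('w5')
for n,u,v,z in(('rimL',237,192,.047),('rimR',559,192,.047),('bedTL',288,62,.02),('bedTR',404,62,.02),('bed2',471,62,.02),('bedBL',287,183,.02),('bedBR',393,183,.02),('bed2B',458,183,.02),('farR',559,369,.035)): print(n,pix2w(s,u,v,z).round(4))
```

```text
rimL [ 0.4034 -0.3539  0.047 ]
rimR [ 0.4226 -0.1511  0.047 ]
bedTL [ 0.3267 -0.314   0.02  ]
bedTR [ 0.3339 -0.2393  0.02  ]
bed2 [ 0.3381 -0.1963  0.02  ]
bedBL [ 0.4059 -0.3215  0.02  ]
bedBR [ 0.4131 -0.2458  0.02  ]
bed2B [ 0.4175 -0.1995  0.02  ]
farR [ 0.574  -0.1182  0.035 ]
```

```bash
python3 -m jog '[{"tx":-0.005,"ty":0.006,"tz":0.015,"rx":0,"ry":0,"rz":0,"claw":0.03},{"tx":0,"ty":0,"tz":0.015,"rx":0,"ry":0,"rz":0,"claw":0.03},{"tx":0,"ty":0,"tz":0.015,"rx":0,"ry":0,"rz":0.0,"claw":0.03},{"tx":0,"ty":0,"tz":0.01,"rx":0,"ry":0,"rz":0,"claw":0.03},{"tx":0,"ty":0,"tz":0,"rx":0,"ry":0,"rz":0,"claw":0.03}]'; python3 go.py 0.4368 -0.3264 0.0305 -0.095 0
```

```text
time_s: 6.83
eef_pos: [0.4465, -0.3164, 0.0441]
eef_rot: [0.002, 0.038, 0.999, -0.001]
force: [-1.2, 0.2, -1.5]
gripper_width: 0.0369
t 6.83 pos [ 0.4465 -0.3164  0.0441] tool z [ 0.005 -0.002 -1.   ] F [-1.2  0.2 -1.5] w 0.0369
shift [ 0.009  -0.0107  0.0136] turn [-0.001  0.005  0.018] shift after turn [ 0.0087 -0.0109  0.0136]
```

```bash
python3 -m jog '[{"tx":0.007,"ty":-0.009,"tz":0.004,"rx":0,"ry":0.005,"rz":0.018,"claw":0.03},{"tx":0,"ty":0,"tz":0.004,"rx":0,"ry":0,"rz":0,"claw":0.03},{"tx":0,"ty":0,"tz":0,"rx":0,"ry":0,"rz":0.0,"claw":0.03}]'; python3 go.py 0.4368 -0.3264 0.0305 -0.095 0
```

```text
time_s: 7.08
eef_pos: [0.4405, -0.323, 0.0372]
eef_rot: [0.001, 0.046, 0.999, -0.0]
force: [-0.1, 0.5, -2.0]
gripper_width: 0.0372
t 7.08 pos [ 0.4405 -0.323   0.0372] tool z [ 0.002 -0.001 -1.   ] F [-0.1  0.5 -2. ] w 0.0372
shift [ 0.0034 -0.0037  0.0067] turn [-0.001  0.002  0.004] shift after turn [ 0.0034 -0.0037  0.0067]
```

```bash
python3 -m jog '[{"tx":0.003,"ty":-0.003,"tz":0.003,"rx":0,"ry":0,"rz":0,"claw":0.03},{"tx":0,"ty":0,"tz":0.002,"rx":0,"ry":0,"rz":0,"claw":0.03},{"tx":0,"ty":0,"tz":0,"rx":0,"ry":0,"rz":0.0,"claw":0.03}]'; python3 go.py 0.4368 -0.3264 0.0305 -0.095 0; python3 -c "
from h import *
snap('wrist','w6')"
```

```text
time_s: 7.33
eef_pos: [0.4372, -0.3273, 0.0331]
eef_rot: [0.002, 0.046, 0.999, -0.001]
force: [0.4, 0.0, -2.3]
gripper_width: 0.0372
t 7.33 pos [ 0.4372 -0.3273  0.0331] tool z [ 0.003 -0.003 -1.   ] F [ 0.4  0.  -2.3] w 0.0372
shift [0.0005 0.0008 0.0026] turn [-0.002  0.004  0.002] shift after turn [0.0004 0.0008 0.0026]
```

View pics/w6.png

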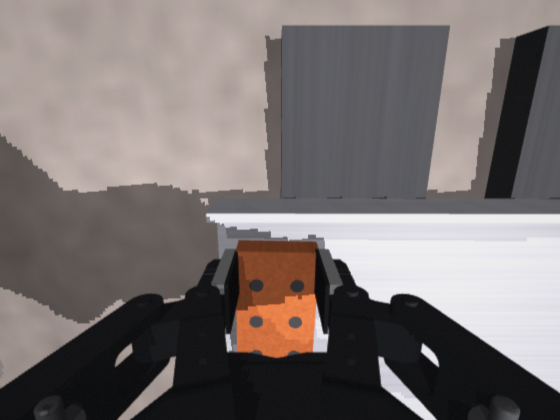

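```bash
python3 -m jog '[{"tx":0,"ty":0,"tz":0.003,"rx":0,"ry":0,"rz":0,"claw":0.03},{"tx":0,"ty":0,"tz":0.001,"rx":0,"ry":0,"rz":0,"claw":0.03}]'; python3 -m jog '[{"tx":0,"ty":0,"tz":0.002,"rx":0,"ry":0,"rz":0,"claw":0.03},{"tx":0,"ty":0,"tz":0,"rx":0,"ry":0,"rz":0,"claw":0.03}]'; python3 -m jog '[{"tx":0,"ty":0,"tz":0.001,"rx":0,"ry":0,"rz":0,"claw":0.03},{"tx":0,"ty":0,"tz":0,"rx":0,"ry":0,"rz":0,"claw":0.03}]'
```

```text
time_s: 7.55
eef_pos: [0.4372, -0.3278, 0.0312]
eef_rot: [0.002, 0.047, 0.999, -0.001]
force: [-2.4, 2.8, 13.1]
gripper_width: 0.0365
time_s: 7.72
eef_pos: [0.4375, -0.3279, 0.0318]
eef_rot: [0.002, 0.047, 0.999, -0.002]
force: [0.7, 0.3, -1.1]
gripper_width: 0.038
time_s: 7.88
eef_pos: [0.4378, -0.3281, 0.0315]
eef_rot: [0.003, 0.047, 0.999, -0.002]
force: [-1.1, 0.4, -0.4]
gripper_width: 0.0367
```

Contact reached. Release, lift, and look.

```bash
python3 -m jog '[{"tx":0,"ty":0,"tz":0,"rx":0,"ry":0,"rz":0,"claw":0.048},{"tx":0,"ty":0,"tz":0,"rx":0,"ry":0,"rz":0,"claw":0.048},{"tx":0,"ty":0,"tz":0,"rx":0,"ry":0,"rz":0,"claw":0.048},{"tx":0,"ty":0,"tz":-0.02,"rx":0,"ry":0,"rz":0,"claw":0.048},{"tx":0,"ty":0,"tz":-0.03,"rx":0,"ry":0,"rz":0,"claw":0.048},{"tx":0,"ty":0.02,"tz":-0.03,"rx":0,"ry":0,"rz":0,"claw":0.048},{"tx":0,"ty":0.03,"tz":-0.03,"rx":0,"ry":0,"rz":0,"claw":0},{"tx":0,"ty":0.03,"tz":-0.01,"rx":0,"ry":0,"rz":0,"claw":0}]'; python3 go.py 0.475 0.136 0.12 0.015 0; python3 -c "
from h import *
snap('wrist','w7')"
```

```text
time_s: 8.55
eef_pos: [0.4443, -0.254, 0.1512]
eef_rot: [0.002, 0.054, 0.999, -0.003]
force: [2.3, -0.5, -0.2]
gripper_width: 0.0247
t 8.55 pos [ 0.4443 -0.254   0.1512] tool z [ 0.003 -0.006 -1.   ] F [ 2.3 -0.5 -0.2] w 0.0247
shift [0.0116 0.3912 0.029 ] turn [-0.006  0.004 -0.123] shift after turn [-0.0366  0.3895  0.0312]
```

View pics/w7.png

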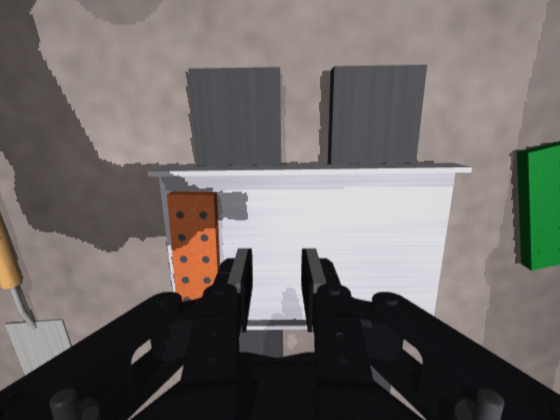

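```bash
python3 -m jog '[{"tx":0,"ty":0.03,"tz":0,"rx":0,"ry":0,"rz":-0.06,"claw":0},{"tx":0,"ty":0.035,"tz":0,"rx":0,"ry":0,"rz":-0.06,"claw":0},{"tx":-0.004,"ty":0.035,"tz":0,"rx":0,"ry":0,"rz":0,"claw":0},{"tx":-0.004,"ty":0.035,"tz":0,"rx":0,"ry":0,"rz":0,"claw":0},{"tx":-0.004,"ty":0.035,"tz":0,"rx":0,"ry":0,"rz":0,"claw":0},{"tx":-0.004,"ty":0.035,"tz":0,"rx":0,"ry":0,"rz":0,"claw":0},{"tx":-0.004,"ty":0.035,"tz":0,"rx":0,"ry":0,"rz":0,"claw":0},{"tx":-0.004,"ty":0.035,"tz":0,"rx":0,"ry":0,"rz":0,"claw":0},{"tx":-0.004,"ty":0.035,"tz":0.01,"rx":0,"ry":0,"rz":0,"claw":0},{"tx":-0.003,"ty":0.035,"tz":0.02,"rx":0,"ry":0,"rz":0,"claw":0},{"tx":0,"ty":0.025,"tz":0.02,"rx":0,"ry":0,"rz":0,"claw":0},{"tx":0,"ty":0,"tz":0.01,"rx":0,"ry":0,"rz":0,"claw":0}]'; python3 -m jog '[{"tx":0,"ty":0,"tz":0,"rx":0,"ry":0,"rz":0,"claw":0}]'; python3 go.py 0.476 0.135 0.06 0.015 0
```

```text
time_s: 9.6
eef_pos: [0.4836, 0.1431, 0.0916]
eef_rot: [0.013, -0.014, 1.0, 0.001]
force: [-0.2, -0.7, -0.1]
gripper_width: 0.0002
time_s: 9.68
eef_pos: [0.4824, 0.1449, 0.0895]
eef_rot: [0.011, -0.016, 1.0, 0.0]
force: [-0.3, -0.4, -0.1]
gripper_width: -0.0001
t 9.68 pos [0.4824 0.1449 0.0895] tool z [ 0.022  0.001 -1.   ] F [-0.3 -0.4 -0.1] w -0.0001
shift [ 0.0074 -0.0097  0.0293] turn [0.    0.022 0.017] shift after turn [ 0.0066 -0.0098  0.0295]
```

```bash
python3 -m jog '[{"tx":0.006,"ty":-0.01,"tz":0.012,"rx":0,"ry":0.022,"rz":0.017,"claw":0},{"tx":0,"ty":0,"tz":0.015,"rx":0,"ry":0,"rz":0,"claw":0},{"tx":0,"ty":0,"tz":0.008,"rx":0,"ry":0,"rz":0,"claw":0},{"tx":0,"ty":0,"tz":0.008,"rx":0,"ry":0,"rz":0,"claw":0}]'; python3 -m jog '[{"tx":0,"ty":0,"tz":0.006,"rx":0,"ry":0,"rz":0,"claw":0},{"tx":0,"ty":0,"tz":0.005,"rx":0,"ry":0,"rz":0,"claw":0},{"tx":0,"ty":0,"tz":0.004,"rx":0,"ry":0,"rz":0,"claw":0}]'; python3 go.py 0.476 0.135 0.03 0.015 0
```

```text
time_s: 10.02
eef_pos: [0.4783, 0.135, 0.0461]
eef_rot: [0.001, -0.008, 1.0, 0.001]
force: [-1.3, -0.6, 2.3]
gripper_width: 0.0001
time_s: 10.27
eef_pos: [0.4776, 0.134, 0.0304]
eef_rot: [0.0, -0.007, 1.0, 0.0]
force: [-6.3, 0.1, 44.2]
gripper_width: -0.0
t 10.27 pos [0.4776 0.134  0.0304] tool z [ 0.     0.001 -1.   ] F [-6.3  0.1 44.2] w -0.0000
shift [0.0015 0.0011 0.0004] turn [ 0.001  0.    -0.001] shift after turn [0.0015 0.0011 0.0004]
```

Cradle 0 hit its flat stop. Next press tile 1's far end at (.572, .193).

```bash
python3 -m jog '[{"tx":0,"ty":0,"tz":-0.02,"rx":0,"ry":0,"rz":0,"claw":0},{"tx":0,"ty":0,"tz":-0.025,"rx":0,"ry":0,"rz":0,"claw":0},{"tx":-0.03,"ty":0.018,"tz":0,"rx":0,"ry":0,"rz":0,"claw":0},{"tx":-0.03,"ty":0.018,"tz":0,"rx":0,"ry":0,"rz":0,"claw":0},{"tx":-0.03,"ty":0.018,"tz":0,"rx":0,"ry":0,"rz":0,"claw":0},{"tx":0,"ty":0,"tz":0,"rx":0,"ry":0,"rz":0,"claw":0},{"tx":0,"ty":0,"tz":0,"rx":0,"ry":0,"rz":0,"claw":0}]'; python3 go.py 0.572 0.193 0.06 0.015 0; python3 -c "
from h import *
snap('wrist','w8')"
```

```text
time_s: 10.85
eef_pos: [0.5717, 0.1879, 0.0781]
eef_rot: [0.002, -0.005, 1.0, 0.0]
force: [-0.8, -1.0, -0.3]
gripper_width: 0.0001
t 10.85 pos [0.5717 0.1879 0.0781] tool z [ 0.005  0.    -1.   ] F [-0.8 -1.  -0.3] w 0.0001
shift [-0.0003  0.0051  0.0181] turn [ 0.     0.005 -0.005] shift after turn [-0.0004  0.0051  0.0181]
```

View pics/w8.png

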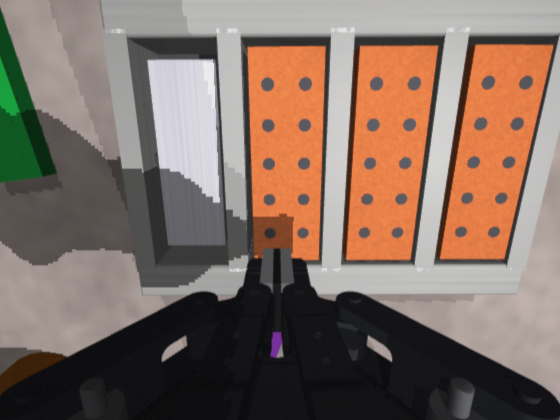

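```bash
python3 -m jog '[{"tx":0,"ty":0.005,"tz":0.013,"rx":0,"ry":0.005,"rz":-0.005,"claw":0},{"tx":0,"ty":0,"tz":0.014,"rx":0,"ry":0,"rz":0,"claw":0},{"tx":0,"ty":0,"tz":0.006,"rx":0,"ry":0,"rz":0,"claw":0}]';python3 -m jog '[{"tx":0,"ty":0,"tz":0.006,"rx":0,"ry":0,"rz":0,"claw":0},{"tx":0,"ty":0,"tz":0.006,"rx":0,"ry":0,"rz":0,"claw":0},{"tx":0,"ty":0,"tz":0.006,"rx":0,"ry":0,"rz":0,"claw":0},{"tx":0,"ty":0,"tz":0.004,"rx":0,"ry":0,"rz":0,"claw":0}]'; python3 go.py 0.572 0.193 0.028 0.015
```

```text
time_s: 11.15
eef_pos: [0.5727, 0.1932, 0.0447]
eef_rot: [0.002, -0.007, 1.0, 0.001]
force: [1.9, -0.9, 3.5]
gripper_width: -0.0001
time_s: 11.48
eef_pos: [0.5744, 0.1934, 0.0288]
eef_rot: [0.003, -0.006, 1.0, 0.001]
force: [-9.5, -2.1, 50.0]
gripper_width: 0.0002
t 11.48 pos [0.5744 0.1934 0.0288] tool z [ 0.005  0.003 -1.   ] F [-9.5 -2.1 50. ] w 0.0002
shift [ 0.0024 -0.0003  0.0008] turn [ 0.003  0.005 -0.002] shift after turn [ 0.0024 -0.0003  0.0008]
```

```bash
python3 -m jog '[{"tx":0,"ty":0,"tz":-0.03,"rx":0,"ry":0,"rz":0,"claw":0.06},{"tx":0.02,"ty":0,"tz":-0.03,"rx":0,"ry":0,"rz":0,"claw":0.06},{"tx":0.03,"ty":0,"tz":-0.01,"rx":0,"ry":0,"rz":0,"claw":0.06},{"tx":0.02,"ty":0,"tz":0,"rx":0,"ry":0.12,"rz":0,"claw":0.06},{"tx":0,"ty":0,"tz":0,"rx":0,"ry":0.12,"rz":0,"claw":0.06},{"tx":0,"ty":0,"tz":0,"rx":0,"ry":0.12,"rz":0,"claw":0.06},{"tx":0,"ty":0,"tz":0,"rx":0,"ry":0,"rz":0,"claw":0.06}]'; python3 go.py 0.4935 0.192 0.088 0.015 0.36; python3 -c "
from h import *
snap('wrist','w9')"
```

```text
time_s: 12.07
eef_pos: [0.4892, 0.1898, 0.1035]
eef_rot: [-0.184, -0.008, 0.983, -0.002]
force: [1.8, 0.3, -0.0]
gripper_width: 0.0603
t 12.07 pos [0.4892 0.1898 0.1035] tool z [-0.362 -0.006 -0.932] F [ 1.8  0.3 -0. ] w 0.0603
shift [-0.0096  0.0021  0.0129] turn [-0.001 -0.011  0.001] shift after turn [-0.0095  0.0021  0.013 ]
```

View pics/w9.png

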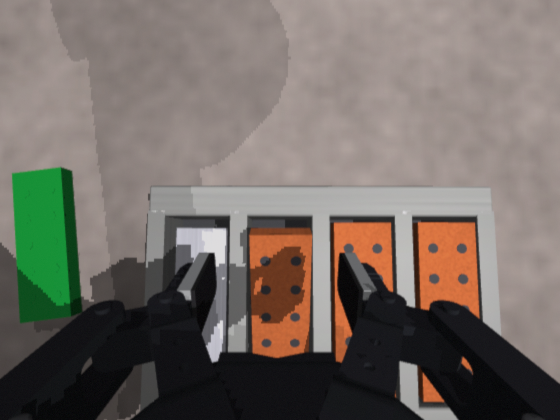

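```bash
python3 -m jog '[{"tx":-0.0095,"ty":0.002,"tz":0.015,"rx":0,"ry":-0.01,"rz":0,"claw":0.06},{"tx":0,"ty":0,"tz":0.015,"rx":0,"ry":0,"rz":0,"claw":0.06},{"tx":0,"ty":0,"tz":0.006,"rx":0,"ry":0,"rz":0,"claw":0.06},{"tx":0,"ty":0,"tz":0,"rx":0,"ry":0,"rz":0,"claw":0.06}]'; python3 go.py 0.480 0.192 0.052 0.015 0.36
```

```text
time_s: 12.45
eef_pos: [0.4792, 0.1908, 0.0646]
eef_rot: [-0.178, -0.008, 0.984, -0.003]
force: [0.1, -0.7, 0.5]
gripper_width: 0.0598
t 12.45 pos [0.4792 0.1908 0.0646] tool z [-0.35  -0.008 -0.937] F [ 0.1 -0.7  0.5] w 0.0598
shift [-0.0052  0.0012  0.0115] turn [-0.003  0.003  0.001] shift after turn [-0.0052  0.0012  0.0115]
```

```bash
python3 -m jog '[{"tx":-0.006,"ty":0.001,"tz":0.007,"rx":0,"ry":0,"rz":0,"claw":0.06},{"tx":0,"ty":0,"tz":0.005,"rx":0,"ry":0,"rz":0,"claw":0.06},{"tx":0,"ty":0,"tz":0,"rx":0,"ry":0,"rz":0,"claw":0.06}]';python3 go.py 0.480 0.192 0.052 0.015 0.36; python3 -m jog '[{"tx":0,"ty":0,"tz":0,"rx":0,"ry":0,"rz":0,"claw":0.03},{"tx":0,"ty":0,"tz":0,"rx":0,"ry":0.0,"rz":0,"claw":0.03},{"tx":0,"ty":0,"tz":0,"rx":0,"ry":0.0,"rz":0,"claw":0.03},{"tx":0,"ty":0,"tz":0,"rx":0,"ry":0.0,"rz":0,"claw":0.03},{"tx":0,"ty":0,"tz":0,"rx":0,"ry":0.0,"rz":0,"claw":0.03}]' 90; python3 go.py 0.480 0.192 0.052 0.015 0.36
```

```text
time_s: 12.7
eef_pos: [0.4788, 0.1919, 0.051]
eef_rot: [-0.177, -0.009, 0.984, -0.003]
force: [-0.9, 0.8, -0.5]
gripper_width: 0.06
t 12.70 pos [0.4788 0.1919 0.051 ] tool z [-0.349 -0.01  -0.937] F [-0.9  0.8 -0.5] w 0.0600
shift [-0.0008  0.     -0.0014] turn [-0.004  0.003  0.003] shift after turn [-0.0008  0.     -0.0014]
time_s: 13.12
eef_pos: [0.4797, 0.1922, 0.0519]
eef_rot: [-0.176, -0.009, 0.984, -0.003]
force: [0.2, 0.0, -1.2]
gripper_width: 0.0373
t 13.12 pos [0.4797 0.1922 0.0519] tool z [-0.347 -0.009 -0.938] F [ 0.2  0.  -1.2] w 0.0373
shift [-0.0002 -0.0002 -0.0002] turn [-0.004  0.006  0.003] shift after turn [-0.0002 -0.0002 -0.0002]
```

```bash
python3 -m jog '[{"tx":0.007,"ty":0,"tz":-0.02,"rx":0,"ry":0,"rz":0,"claw":0.03},{"tx":0.007,"ty":0,"tz":-0.02,"rx":0,"ry":0.0,"rz":0,"claw":0.03},{"tx":0.01,"ty":0,"tz":-0.03,"rx":0,"ry":0.0,"rz":0,"claw":0.03},{"tx":0.01,"ty":-0.01,"tz":-0.03,"rx":0,"ry":0.0,"rz":0,"claw":0.03},{"tx":0,"ty":-0.02,"tz":0,"rx":0,"ry":-0.12,"rz":0,"claw":0.03},{"tx":0,"ty":-0.025,"tz":0,"rx":0,"ry":-0.12,"rz":0,"claw":0.03},{"tx":0,"ty":-0.03,"tz":0,"rx":0,"ry":-0.12,"rz":0.0,"claw":0.03},{"tx":0,"ty":-0.034,"tz":0,"rx":0,"ry":0,"rz":0.03,"claw":0.03},{"tx":0,"ty":-0.034,"tz":0,"rx":0,"ry":0,"rz":0.03,"claw":0.03},{"tx":0,"ty":-0.034,"tz":0,"rx":0,"ry":0,"rz":0.03,"claw":0.03},{"tx":0,"ty":-0.034,"tz":0,"rx":0,"ry":0,"rz":0.01,"claw":0.03},{"tx":0,"ty":-0.034,"tz":0,"rx":0,"ry":0,"rz":0,"claw":0.03}]'; python3 go.py 0.443 -0.2607 0.09 -0.095
```

```text
time_s: 14.12
eef_pos: [0.4785, -0.0596, 0.1626]
eef_rot: [0.007, 0.033, 0.999, 0.003]
force: [0.8, -0.9, -2.3]
gripper_width: 0.0376
t 14.12 pos [ 0.4785 -0.0596  0.1626] tool z [ 0.013  0.005 -1.   ] F [ 0.8 -0.9 -2.3] w 0.0376
shift [ 0.023  -0.2035  0.071 ] turn [0.006 0.013 0.029] shift after turn [ 0.0162 -0.2036  0.0726]
```

```bash
python3 -m jog '[{"tx":0.004,"ty":-0.034,"tz":0,"rx":0.006,"ry":0.013,"rz":0.029,"claw":0.03},{"tx":0.004,"ty":-0.036,"tz":0.01,"rx":0,"ry":0,"rz":0,"claw":0.03},{"tx":0.004,"ty":-0.036,"tz":0.015,"rx":0,"ry":0,"rz":0.0,"claw":0.03},{"tx":0.004,"ty":-0.036,"tz":0.015,"rx":0,"ry":0,"rz":0,"claw":0.03},{"tx":0,"ty":-0.036,"tz":0.015,"rx":0,"ry":0,"rz":0,"claw":0.03},{"tx":0,"ty":-0.015,"tz":0.015,"rx":0,"ry":0,"rz":0,"claw":0.03},{"tx":0,"ty":0,"tz":0,"rx":0,"ry":0,"rz":0,"claw":0.03},{"tx":0,"ty":0,"tz":0,"rx":0,"ry":0,"rz":0,"claw":0.03}]'; python3 go.py 0.443 -0.2607 0.05 -0.095;  python3 -c "
from h import *
snap('wrist','w10')"
```

```text
time_s: 14.78
eef_pos: [0.4411, -0.2696, 0.0917]
eef_rot: [0.002, 0.056, 0.998, -0.002]
force: [0.2, -0.1, -1.1]
gripper_width: 0.0374
t 14.78 pos [ 0.4411 -0.2696  0.0917] tool z [ 0.004 -0.005 -1.   ] F [ 0.2 -0.1 -1.1] w 0.0374
shift [-0.0007  0.0093  0.0417] turn [-0.004  0.005 -0.017] shift after turn [-0.001   0.0091  0.0417]
```

View pics/w10.png

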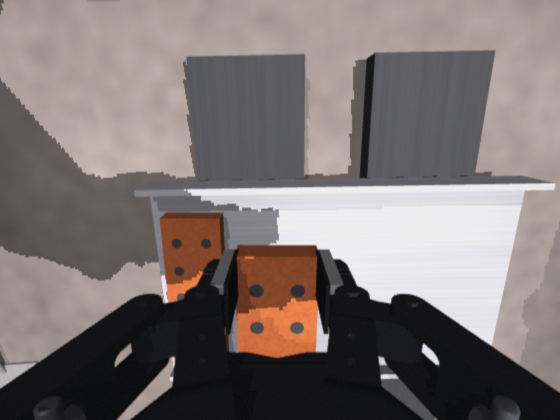

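```bash
python3 - <<'E'
from h import *
s=load('w10')
for u,v,z in((137,192,.047),(555,184,.047),(162,215,.039),(223,213,.039)): print(pix2w(s,u,v,z).round(4))
E
python3 -m jog '[{"tx":-0.001,"ty":0.008,"tz":0.015,"rx":-0.004,"ry":0.005,"rz":-0.017,"claw":0.03},{"tx":0,"ty":0,"tz":0.015,"rx":0,"ry":0,"rz":0,"claw":0.03},{"tx":0,"ty":0,"tz":0.01,"rx":0,"ry":0,"rz":0,"claw":0.03},{"tx":0,"ty":0,"tz":0,"rx":0,"ry":0,"rz":0,"claw":0.03}]'; python3 go.py 0.443 -0.2607 0.03 -0.095
```

```text
[ 0.4045 -0.3524  0.047 ]
[ 0.4281 -0.0953  0.047 ]
[ 0.4232 -0.3435  0.039 ]
[ 0.4263 -0.303   0.039 ]
time_s: 15.17
eef_pos: [0.447, -0.2554, 0.0541]
eef_rot: [0.003, 0.042, 0.999, 0.0]
force: [-1.0, -0.5, -1.9]
gripper_width: 0.0371
t 15.17 pos [ 0.447  -0.2554  0.0541] tool z [ 0.005  0.001 -1.   ] F [-1.  -0.5 -1.9] w 0.0371
shift [ 0.0036 -0.0057  0.0241] turn [0.001 0.005 0.011] shift after turn [ 0.0035 -0.0057  0.0241]
```

```bash
python3 -m jog '[{"tx":0.003,"ty":-0.005,"tz":0.01,"rx":0,"ry":0.005,"rz":0.011,"claw":0.03},{"tx":0,"ty":0,"tz":0.006,"rx":0,"ry":0,"rz":0,"claw":0.03},{"tx":0,"ty":0,"tz":0,"rx":0,"ry":0,"rz":0,"claw":0.03}]'; python3 go.py 0.443 -0.2607 0.03 -0.095
```

```text
time_s: 15.42
eef_pos: [0.4454, -0.2577, 0.0384]
eef_rot: [0.001, 0.045, 0.999, 0.001]
force: [-0.2, -0.3, -1.9]
gripper_width: 0.0374
t 15.42 pos [ 0.4454 -0.2577  0.0384] tool z [ 0.002  0.002 -1.   ] F [-0.2 -0.3 -1.9] w 0.0374
shift [ 0.0022 -0.0032  0.0084] turn [0.002 0.002 0.004] shift after turn [ 0.0021 -0.0032  0.0084]
```

```bash
python3 -m jog '[{"tx":0.002,"ty":-0.003,"tz":0.004,"rx":0,"ry":0,"rz":0,"claw":0.03},{"tx":0,"ty":0,"tz":0.002,"rx":0,"ry":0,"rz":0,"claw":0.03},{"tx":0,"ty":0,"tz":0,"rx":0,"ry":0,"rz":0,"claw":0.03}]'; python3 -m jog '[{"tx":0,"ty":0,"tz":0.002,"rx":0,"ry":0,"rz":0,"claw":0.03},{"tx":0,"ty":0,"tz":0,"rx":0,"ry":0,"rz":0,"claw":0.03}]'; python3 -m jog '[{"tx":0,"ty":0,"tz":0.001,"rx":0,"ry":0,"rz":0,"claw":0.03},{"tx":0,"ty":0,"tz":0,"rx":0,"ry":0,"rz":0,"claw":0.03}]';python3 go.py 0.443 -0.2607 0.03 -0.095
```

```text
time_s: 15.67
eef_pos: [0.4433, -0.261, 0.0323]
eef_rot: [0.001, 0.045, 0.999, 0.001]
force: [0.4, -0.0, -2.6]
gripper_width: 0.0373
time_s: 15.83
eef_pos: [0.4433, -0.2615, 0.0304]
eef_rot: [0.002, 0.046, 0.999, 0.0]
force: [-0.7, -0.0, -1.2]
gripper_width: 0.0377
time_s: 16.0
eef_pos: [0.4434, -0.2618, 0.0295]
eef_rot: [0.002, 0.046, 0.999, 0.0]
force: [0.6, -0.5, -2.0]
gripper_width: 0.0374
t 16.00 pos [ 0.4434 -0.2618  0.0295] tool z [ 0.004  0.    -1.   ] F [ 0.6 -0.5 -2. ] w 0.0374
shift [ 0.0005  0.001  -0.0005] turn [0.001 0.004 0.003] shift after turn [ 0.0005  0.001  -0.0005]
```

```bash
python3 -m jog '[{"tx":0,"ty":0,"tz":0.001,"rx":0,"ry":0,"rz":0,"claw":0.03},{"tx":0,"ty":0,"tz":0,"rx":0,"ry":0,"rz":0,"claw":0.048},{"tx":0,"ty":0,"tz":0,"rx":0,"ry":0,"rz":0,"claw":0.048},{"tx":0,"ty":0,"tz":0,"rx":0,"ry":0,"rz":0,"claw":0.048},{"tx":0,"ty":0,"tz":-0.02,"rx":0,"ry":0,"rz":0,"claw":0.048},{"tx":0,"ty":0,"tz":-0.03,"rx":0,"ry":0,"rz":0,"claw":0.048},{"tx":0,"ty":0.02,"tz":-0.03,"rx":0,"ry":0,"rz":0,"claw":0.048},{"tx":0,"ty":0.03,"tz":-0.03,"rx":0,"ry":0,"rz":0,"claw":0},{"tx":0,"ty":0.03,"tz":-0.01,"rx":0,"ry":0,"rz":0,"claw":0}]'; python3 -c "
from h import *
snap('wrist','w11')"; python3 -m jog '[{"tx":0,"ty":0.03,"tz":0,"rx":0,"ry":0,"rz":-0.06,"claw":0},{"tx":0,"ty":0.035,"tz":0,"rx":0,"ry":0,"rz":-0.06,"claw":0},{"tx":-0.004,"ty":0.035,"tz":0,"rx":0,"ry":0,"rz":0,"claw":0},{"tx":-0.004,"ty":0.035,"tz":0,"rx":0,"ry":0,"rz":0,"claw":0},{"tx":-0.004,"ty":0.035,"tz":0,"rx":0,"ry":0,"rz":0,"claw":0},{"tx":-0.004,"ty":0.035,"tz":0,"rx":0,"ry":0,"rz":0,"claw":0},{"tx":-0.004,"ty":0.035,"tz":0,"rx":0,"ry":0,"rz":0,"claw":0},{"tx":-0.004,"ty":0.035,"tz":0,"rx":0,"ry":0,"rz":0,"claw":0},{"tx":-0.004,"ty":0.035,"tz":0,"rx":0,"ry":0,"rz":0,"claw":0},{"tx":-0.003,"ty":0.03,"tz":0.01,"rx":0,"ry":0,"rz":0,"claw":0},{"tx":0,"ty":0,"tz":0.01,"rx":0,"ry":0,"rz":0,"claw":0},{"tx":0,"ty":0,"tz":0.0,"rx":0,"ry":0,"rz":0,"claw":0}]';  python3 go.py 0.476 0.1925 0.055 0.015 0
```

```text
time_s: 16.75
eef_pos: [0.4502, -0.1876, 0.151]
eef_rot: [0.001, 0.053, 0.999, -0.001]
force: [0.6, -0.2, 0.3]
gripper_width: 0.0247
time_s: 17.8
eef_pos: [0.4841, 0.1801, 0.1351]
eef_rot: [0.01, -0.017, 1.0, 0.002]
force: [0.0, -0.5, 0.6]
gripper_width: 0.0003
t 17.80 pos [0.4841 0.1801 0.1351] tool z [ 0.02   0.005 -1.   ] F [ 0.  -0.5  0.6] w 0.0003
shift [0.0092 0.0123 0.08  ] turn [0.005 0.02  0.019] shift after turn [0.0079 0.0125 0.0801]
```

View pics/w11.png

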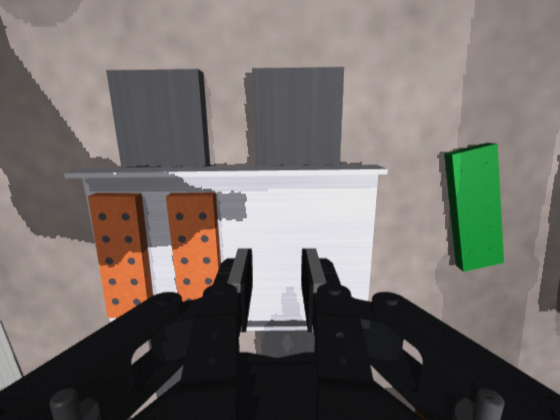

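Two tiles lie flat side by side (columns 90–150 and 168–218). Now flatten cradle 1.

```bash
python3 -m jog '[{"tx":0.008,"ty":0.0125,"tz":0.02,"rx":0.005,"ry":0.02,"rz":0.019,"claw":0},{"tx":0,"ty":0,"tz":0.025,"rx":0,"ry":0,"rz":0,"claw":0},{"tx":0,"ty":0,"tz":0.02,"rx":0,"ry":0,"rz":0,"claw":0},{"tx":0,"ty":0,"tz":0,"rx":0,"ry":0,"rz":0,"claw":0}]'; python3 go.py 0.476 0.1925 0.055 0.015 0
```

```text
time_s: 18.13
eef_pos: [0.4775, 0.1914, 0.0695]
eef_rot: [0.001, -0.007, 1.0, 0.0]
force: [0.3, -0.5, -0.9]
gripper_width: -0.0
t 18.13 pos [0.4775 0.1914 0.0695] tool z [ 0.003  0.    -1.   ] F [ 0.3 -0.5 -0.9] w -0.0000
shift [0.0015 0.0011 0.0145] turn [ 0.     0.003 -0.002] shift after turn [0.0015 0.0011 0.0145]
```

```bash
python3 -m jog '[{"tx":0.0015,"ty":0.001,"tz":0.01,"rx":0,"ry":0,"rz":0,"claw":0},{"tx":0,"ty":0,"tz":0.009,"rx":0,"ry":0,"rz":0,"claw":0},{"tx":0,"ty":0,"tz":0.006,"rx":0,"ry":0,"rz":0,"claw":0},{"tx":0,"ty":0,"tz":0.006,"rx":0,"ry":0,"rz":0,"claw":0}]'; python3 -m jog '[{"tx":0,"ty":0,"tz":0.005,"rx":0,"ry":0,"rz":0,"claw":0},{"tx":0,"ty":0,"tz":0.005,"rx":0,"ry":0,"rz":0,"claw":0}]'; python3 go.py 0.476 0.1925 0.03 0.015 0
```

```text
time_s: 18.47
eef_pos: [0.4765, 0.189, 0.0389]
eef_rot: [0.002, -0.004, 1.0, -0.0]
force: [-0.6, 1.4, 1.7]
gripper_width: 0.0001
time_s: 18.63
eef_pos: [0.4764, 0.1888, 0.0298]
eef_rot: [0.001, -0.004, 1.0, -0.0]
force: [-10.5, -2.5, 81.1]
gripper_width: 0.0001
t 18.63 pos [0.4764 0.1888 0.0298] tool z [ 0.003 -0.    -1.   ] F [-10.5  -2.5  81.1] w 0.0001
shift [ 0.0004  0.0037 -0.0002] turn [-0.     0.003 -0.008] shift after turn [ 0.0004  0.0037 -0.0002]
```

```bash
python3 -m jog '[{"tx":0,"ty":0,"tz":-0.02,"rx":0,"ry":0,"rz":0,"claw":0},{"tx":0,"ty":0,"tz":-0.025,"rx":0,"ry":0,"rz":0,"claw":0},{"tx":-0.031,"ty":0.02,"tz":0,"rx":0,"ry":0,"rz":-0.008,"claw":0},{"tx":-0.031,"ty":0.02,"tz":0,"rx":0,"ry":0,"rz":0,"claw":0},{"tx":-0.031,"ty":0.02,"tz":0,"rx":0,"ry":0,"rz":0,"claw":0},{"tx":0,"ty":0,"tz":0,"rx":0,"ry":0,"rz":0,"claw":0},{"tx":0,"ty":0,"tz":0,"rx":0,"ry":0,"rz":0,"claw":0}]'; python3 go.py 0.572 0.250 0.045 0.015 0; python3 -c "
from h import *
snap('wrist','w12')"
```

```text
time_s: 19.22
eef_pos: [0.5745, 0.2498, 0.0789]
eef_rot: [0.005, -0.006, 1.0, 0.0]
force: [-0.4, -0.6, -0.6]
gripper_width: 0.0003
t 19.22 pos [0.5745 0.2498 0.0789] tool z [ 0.01   0.001 -1.   ] F [-0.4 -0.6 -0.6] w 0.0003
shift [0.0028 0.0002 0.0338] turn [ 0.001  0.01  -0.002] shift after turn [0.0025 0.0003 0.0339]
```

View pics/w12.png

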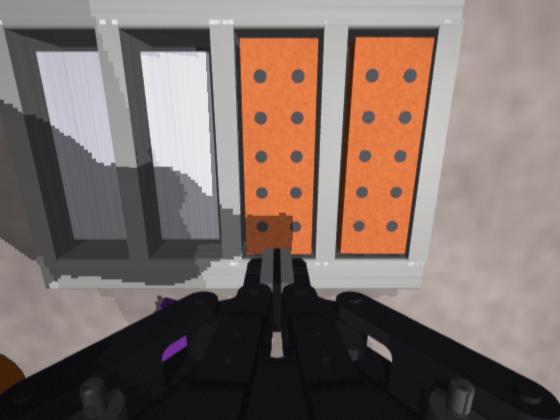

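Both empty cradles are flat, tile 2 centred at column ~280. Press it.

```bash
python3 -m jog '[{"tx":0.003,"ty":0.001,"tz":0.013,"rx":0,"ry":0.01,"rz":0,"claw":0},{"tx":0,"ty":0,"tz":0.014,"rx":0,"ry":0,"rz":0,"claw":0},{"tx":0,"ty":0,"tz":0.006,"rx":0,"ry":0,"rz":0,"claw":0}]';python3 -m jog '[{"tx":0,"ty":0,"tz":0.006,"rx":0,"ry":0,"rz":0,"claw":0},{"tx":0,"ty":0,"tz":0.006,"rx":0,"ry":0,"rz":0,"claw":0},{"tx":0,"ty":0,"tz":0.006,"rx":0,"ry":0,"rz":0,"claw":0},{"tx":0,"ty":0,"tz":0.004,"rx":0,"ry":0,"rz":0,"claw":0}]'; python3 go.py 0.572 0.25 0.028 0.015; python3 -m jog '[{"tx":0,"ty":0,"tz":-0.03,"rx":0,"ry":0,"rz":0,"claw":0.06},{"tx":0.02,"ty":0,"tz":-0.03,"rx":0,"ry":0,"rz":0,"claw":0.06},{"tx":0.03,"ty":0,"tz":-0.01,"rx":0,"ry":0,"rz":0,"claw":0.06},{"tx":0.01,"ty":0,"tz":0,"rx":0,"ry":0.12,"rz":0,"claw":0.06},{"tx":0,"ty":0,"tz":0,"rx":0,"ry":0.12,"rz":0,"claw":0.06},{"tx":0,"ty":0,"tz":0,"rx":0,"ry":0.12,"rz":0,"claw":0.06},{"tx":0,"ty":0,"tz":0,"rx":0,"ry":0,"rz":0,"claw":0.06}]'; python3 go.py 0.4935 0.2495 0.088 0.015 0.36; python3 -c "
from h import *
snap('wrist','w13')"
```

```text
time_s: 19.52
eef_pos: [0.572, 0.2507, 0.0451]
eef_rot: [0.002, -0.006, 1.0, 0.001]
force: [0.4, 0.3, 2.1]
gripper_width: 0.0001
time_s: 19.85
eef_pos: [0.5739, 0.2507, 0.0289]
eef_rot: [0.003, -0.005, 1.0, 0.002]
force: [-6.9, -2.7, 41.8]
gripper_width: -0.0001
t 19.85 pos [0.5739 0.2507 0.0289] tool z [ 0.005  0.004 -1.   ] F [-6.9 -2.7 41.8] w -0.0001
shift [ 0.0019 -0.0007  0.0009] turn [ 0.004  0.005 -0.005] shift after turn [ 0.0019 -0.0007  0.0009]
time_s: 20.43
eef_pos: [0.494, 0.245, 0.1016]
eef_rot: [-0.186, -0.008, 0.983, -0.003]
force: [1.7, -0.9, -0.3]
gripper_width: 0.0601
t 20.43 pos [0.494  0.245  0.1016] tool z [-0.365 -0.01  -0.931] F [ 1.7 -0.9 -0.3] w 0.0601
shift [-0.0046  0.0046  0.0128] turn [-0.004 -0.014 -0.   ] shift after turn [-0.0044  0.0045  0.0129]
```

View pics/w13.png

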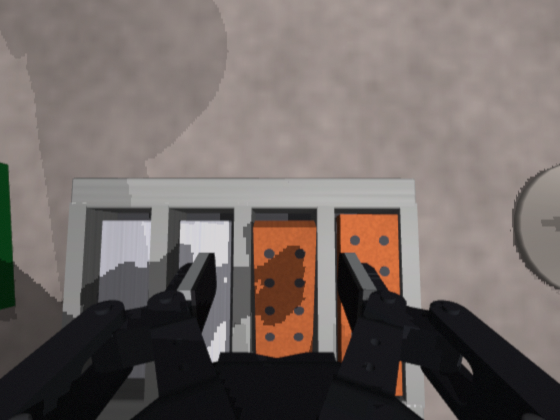

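```bash
python3 -m jog '[{"tx":-0.0065,"ty":0.005,"tz":0.015,"rx":0,"ry":-0.014,"rz":0,"claw":0.06},{"tx":0,"ty":0,"tz":0.015,"rx":0,"ry":0,"rz":0,"claw":0.06},{"tx":0,"ty":0,"tz":0.006,"rx":0,"ry":0,"rz":0,"claw":0.06},{"tx":0,"ty":0,"tz":0,"rx":0,"ry":0,"rz":0,"claw":0.06}]'; python3 go.py 0.480 0.2495 0.052 0.015 0.36
```

```text
time_s: 20.82
eef_pos: [0.4805, 0.2489, 0.0639]
eef_rot: [-0.177, -0.008, 0.984, -0.005]
force: [1.0, 0.5, 0.2]
gripper_width: 0.0601
t 20.82 pos [0.4805 0.2489 0.0639] tool z [-0.349 -0.012 -0.937] F [1.  0.5 0.2] w 0.0601
shift [-0.0036  0.0007  0.0113] turn [-0.007  0.004  0.   ] shift after turn [-0.0037  0.0006  0.0113]
```

```bash
python3 -m jog '[{"tx":-0.004,"ty":0.0006,"tz":0.007,"rx":-0.007,"ry":0,"rz":0,"claw":0.06},{"tx":0,"ty":0,"tz":0.004,"rx":0,"ry":0,"rz":0,"claw":0.06},{"tx":0,"ty":0,"tz":0,"rx":0,"ry":0,"rz":0,"claw":0.06}]';python3 go.py 0.480 0.2495 0.052 0.015 0.36; python3 -m jog '[{"tx":0,"ty":0,"tz":0,"rx":0,"ry":0,"rz":0,"claw":0.03},{"tx":0,"ty":0,"tz":0,"rx":0,"ry":0.0,"rz":0,"claw":0.03},{"tx":0,"ty":0,"tz":0,"rx":0,"ry":0.0,"rz":0,"claw":0.03},{"tx":0,"ty":0,"tz":0,"rx":0,"ry":0.0,"rz":0,"claw":0.03},{"tx":0,"ty":0,"tz":0,"rx":0,"ry":0.0,"rz":0,"claw":0.03}]' 90; python3 go.py 0.480 0.2495 0.052 0.015 0.36
```

```text
time_s: 21.07
eef_pos: [0.4785, 0.2496, 0.0521]
eef_rot: [-0.177, -0.008, 0.984, -0.002]
force: [-0.0, -0.1, -0.1]
gripper_width: 0.0602
t 21.07 pos [0.4785 0.2496 0.0521] tool z [-0.348 -0.006 -0.937] F [-0.  -0.1 -0.1] w 0.0602
shift [-0.0014 -0.0001 -0.0005] turn [-0.001  0.004  0.002] shift after turn [-0.0014 -0.0001 -0.0005]
time_s: 21.48
eef_pos: [0.4796, 0.2497, 0.0532]
eef_rot: [-0.176, -0.008, 0.984, -0.001]
force: [0.3, -0.4, -1.1]
gripper_width: 0.0373
t 21.48 pos [0.4796 0.2497 0.0532] tool z [-0.346 -0.005 -0.938] F [ 0.3 -0.4 -1.1] w 0.0373
shift [-0.0008 -0.0002  0.0009] turn [0.    0.007 0.002] shift after turn [-0.0008 -0.0002  0.0009]
```

```bash
python3 -m jog '[{"tx":0.007,"ty":0,"tz":-0.02,"rx":0,"ry":0,"rz":0,"claw":0.03},{"tx":0.007,"ty":0,"tz":-0.02,"rx":0,"ry":0.0,"rz":0,"claw":0.03},{"tx":0.01,"ty":0,"tz":-0.03,"rx":0,"ry":0.0,"rz":0,"claw":0.03},{"tx":0.01,"ty":-0.01,"tz":-0.03,"rx":0,"ry":0.0,"rz":0,"claw":0.03},{"tx":0,"ty":-0.02,"tz":0,"rx":0,"ry":-0.12,"rz":0,"claw":0.03},{"tx":0,"ty":-0.025,"tz":0,"rx":0,"ry":-0.12,"rz":0,"claw":0.03},{"tx":0,"ty":-0.03,"tz":0,"rx":0,"ry":-0.12,"rz":0.0,"claw":0.03},{"tx":0,"ty":-0.034,"tz":0,"rx":0,"ry":0,"rz":0.03,"claw":0.03},{"tx":0,"ty":-0.034,"tz":0,"rx":0,"ry":0,"rz":0.03,"claw":0.03},{"tx":0,"ty":-0.034,"tz":0,"rx":0,"ry":0,"rz":0.03,"claw":0.03},{"tx":0,"ty":-0.034,"tz":0,"rx":0,"ry":0,"rz":0.01,"claw":0.03},{"tx":0,"ty":-0.034,"tz":0,"rx":0,"ry":0,"rz":0,"claw":0.03}]'; python3 go.py 0.4493 -0.1949 0.09 -0.095
```

```text
time_s: 22.48
eef_pos: [0.4769, -0.0024, 0.1621]
eef_rot: [0.007, 0.034, 0.999, 0.005]
force: [0.7, 0.2, -1.6]
gripper_width: 0.0371
t 22.48 pos [ 0.4769 -0.0024  0.1621] tool z [ 0.014  0.009 -1.   ] F [ 0.7  0.2 -1.6] w 0.0371
shift [ 0.0152 -0.1946  0.07  ] turn [0.01  0.013 0.026] shift after turn [ 0.0092 -0.1942  0.0721]
```

```bash
python3 -m jog '[{"tx":0.001,"ty":-0.034,"tz":0,"rx":0.01,"ry":0.013,"rz":0.015,"claw":0.03},{"tx":0.003,"ty":-0.036,"tz":0.01,"rx":0,"ry":0,"rz":0,"claw":0.03},{"tx":0.003,"ty":-0.036,"tz":0.015,"rx":0,"ry":0,"rz":0.0,"claw":0.03},{"tx":0.003,"ty":-0.036,"tz":0.015,"rx":0,"ry":0,"rz":0,"claw":0.03},{"tx":0,"ty":-0.034,"tz":0.015,"rx":0,"ry":0,"rz":0,"claw":0.03},{"tx":0,"ty":-0.005,"tz":0.015,"rx":0,"ry":0,"rz":0,"claw":0.03},{"tx":0,"ty":0,"tz":0,"rx":0,"ry":0,"rz":0,"claw":0.03},{"tx":0,"ty":0,"tz":0,"rx":0,"ry":0,"rz":0,"claw":0.03}]'; python3 go.py 0.4493 -0.1949 0.05 -0.095;  python3 -c "
from h import *
snap('wrist','w14')"
```

```text
time_s: 23.15
eef_pos: [0.4486, -0.2009, 0.0911]
eef_rot: [0.001, 0.05, 0.999, -0.002]
force: [0.3, 0.6, -1.1]
gripper_width: 0.0372
t 23.15 pos [ 0.4486 -0.2009  0.0911] tool z [ 0.003 -0.005 -1.   ] F [ 0.3  0.6 -1.1] w 0.0372
shift [0.     0.0062 0.0411] turn [-0.004  0.003 -0.005] shift after turn [-0.0001  0.006   0.0411]
```

View pics/w14.png

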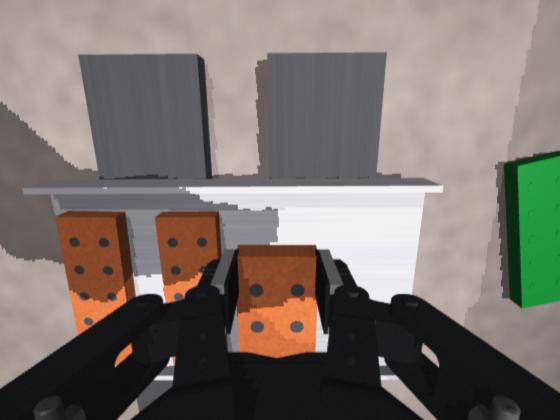

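```bash
python3 -m jog '[{"tx":0,"ty":0.004,"tz":0.015,"rx":-0.004,"ry":0.003,"rz":-0.005,"claw":0.03},{"tx":0,"ty":0,"tz":0.015,"rx":0,"ry":0,"rz":0,"claw":0.03},{"tx":0,"ty":0,"tz":0.012,"rx":0,"ry":0,"rz":0,"claw":0.03},{"tx":0,"ty":0,"tz":0,"rx":0,"ry":0,"rz":0,"claw":0.03}]'; python3 go.py 0.4493 -0.1949 0.03 -0.095
```

```text
time_s: 23.53
eef_pos: [0.4537, -0.1902, 0.0522]
eef_rot: [0.004, 0.042, 0.999, 0.001]
force: [-1.1, -0.3, -1.8]
gripper_width: 0.0372
t 23.53 pos [ 0.4537 -0.1902  0.0522] tool z [ 0.007  0.001 -1.   ] F [-1.1 -0.3 -1.8] w 0.0372
shift [ 0.0041 -0.0051  0.0221] turn [0.002 0.007 0.012] shift after turn [ 0.0039 -0.0051  0.0222]
```

```bash
python3 -m jog '[{"tx":0.003,"ty":-0.0045,"tz":0.009,"rx":0,"ry":0.007,"rz":0.012,"claw":0.03},{"tx":0,"ty":0,"tz":0.006,"rx":0,"ry":0,"rz":0,"claw":0.03},{"tx":0,"ty":0,"tz":0,"rx":0,"ry":0,"rz":0,"claw":0.03}]';  python3 -m jog '[{"tx":0.002,"ty":-0.003,"tz":0.004,"rx":0,"ry":0,"rz":0,"claw":0.03},{"tx":0,"ty":0,"tz":0.002,"rx":0,"ry":0,"rz":0,"claw":0.03},{"tx":0,"ty":0,"tz":0,"rx":0,"ry":0,"rz":0,"claw":0.03}]';python3 go.py 0.4493 -0.1949 0.03 -0.095
```

```text
time_s: 23.78
eef_pos: [0.4529, -0.1912, 0.0385]
eef_rot: [0.002, 0.045, 0.999, 0.001]
force: [0.3, 0.7, -2.2]
gripper_width: 0.0372
time_s: 24.03
eef_pos: [0.4514, -0.1939, 0.0329]
eef_rot: [0.003, 0.044, 0.999, 0.001]
force: [-0.4, 0.1, -1.4]
gripper_width: 0.037
t 24.03 pos [ 0.4514 -0.1939  0.0329] tool z [ 0.006  0.002 -1.   ] F [-0.4  0.1 -1.4] w 0.0370
shift [ 0.0021 -0.0012  0.0029] turn [0.002 0.005 0.007] shift after turn [ 0.002  -0.0012  0.0029]
```

```bash
python3 -m jog '[{"tx":0.002,"ty":-0.001,"tz":0.0015,"rx":0,"ry":0.005,"rz":0.005,"claw":0.03},{"tx":0,"ty":0,"tz":0,"rx":0,"ry":0,"rz":0,"claw":0.03}]'; python3 -m jog '[{"tx":0,"ty":0,"tz":0.0015,"rx":0,"ry":0,"rz":0,"claw":0.03},{"tx":0,"ty":0,"tz":0,"rx":0,"ry":0,"rz":0,"claw":0.03}]';  python3 -m jog '[{"tx":0,"ty":0,"tz":0.001,"rx":0,"ry":0,"rz":0,"claw":0.03},{"tx":0,"ty":0,"tz":0,"rx":0,"ry":0,"rz":0,"claw":0.048},{"tx":0,"ty":0,"tz":0,"rx":0,"ry":0,"rz":0,"claw":0.048},{"tx":0,"ty":0,"tz":0,"rx":0,"ry":0,"rz":0,"claw":0.048},{"tx":0,"ty":0,"tz":-0.02,"rx":0,"ry":0,"rz":0,"claw":0.048},{"tx":0,"ty":0,"tz":-0.03,"rx":0,"ry":0,"rz":0,"claw":0.048},{"tx":0,"ty":0.02,"tz":-0.03,"rx":0,"ry":0,"rz":0,"claw":0.048},{"tx":0,"ty":0.03,"tz":-0.03,"rx":0,"ry":0,"rz":0,"claw":0},{"tx":0,"ty":0.03,"tz":-0.01,"rx":0,"ry":0,"rz":0,"claw":0}]'; python3 -c "
from h import *
snap('wrist','w15')"; python3 -m jog '[{"tx":0,"ty":0.03,"tz":0,"rx":0,"ry":0,"rz":-0.06,"claw":0},{"tx":0,"ty":0.035,"tz":0,"rx":0,"ry":0,"rz":-0.06,"claw":0},{"tx":-0.004,"ty":0.035,"tz":0,"rx":0,"ry":0,"rz":0,"claw":0},{"tx":-0.004,"ty":0.035,"tz":0,"rx":0,"ry":0,"rz":0,"claw":0},{"tx":-0.004,"ty":0.035,"tz":0,"rx":0,"ry":0,"rz":0,"claw":0},{"tx":-0.003,"ty":0.035,"tz":0,"rx":0,"ry":0,"rz":0,"claw":0},{"tx":-0.003,"ty":0.035,"tz":0,"rx":0,"ry":0,"rz":0,"claw":0},{"tx":-0.003,"ty":0.035,"tz":0,"rx":0,"ry":0,"rz":0,"claw":0},{"tx":-0.003,"ty":0.035,"tz":0,"rx":0,"ry":0,"rz":0,"claw":0},{"tx":0,"ty":0.03,"tz":0.01,"rx":0,"ry":0,"rz":0,"claw":0},{"tx":0,"ty":0,"tz":0.01,"rx":0,"ry":0,"rz":0,"claw":0},{"tx":0,"ty":0,"tz":0.0,"rx":0,"ry":0,"rz":0,"claw":0}]';  python3 go.py 0.476 0.25 0.055 0.015 0
```

```text
time_s: 24.2
eef_pos: [0.4491, -0.1952, 0.0315]
eef_rot: [0.0, 0.047, 0.999, 0.001]
force: [-0.0, -0.7, -1.7]
gripper_width: 0.037
time_s: 24.37
eef_pos: [0.4493, -0.1954, 0.0302]
eef_rot: [0.001, 0.047, 0.999, 0.001]
force: [-1.2, 0.1, -0.7]
gripper_width: 0.0373
time_s: 25.12
eef_pos: [0.4566, -0.1214, 0.1517]
eef_rot: [-0.001, 0.055, 0.998, -0.0]
force: [1.2, 0.6, 0.3]
gripper_width: 0.0247
time_s: 26.17
eef_pos: [0.4839, 0.2465, 0.1347]
eef_rot: [0.007, -0.015, 1.0, 0.004]
force: [-0.8, -0.0, 0.5]
gripper_width: -0.0001
t 26.17 pos [0.4839 0.2465 0.1347] tool z [ 0.014  0.008 -1.   ] F [-0.8 -0.   0.5] w -0.0001
shift [0.0089 0.0031 0.0797] turn [0.008 0.014 0.014] shift after turn [0.0078 0.0036 0.0797]
```

View pics/w15.png

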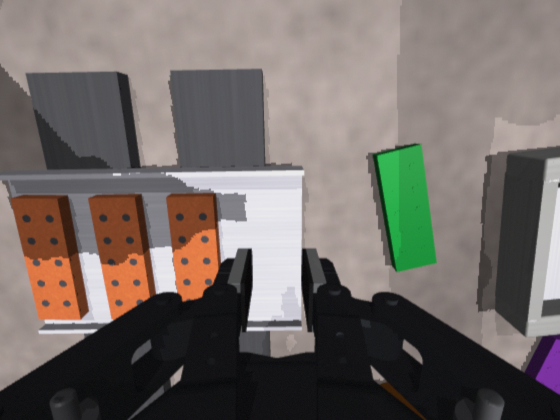

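Three tiles lie flat, evenly spaced (columns 12–85, 92–150, 168–218). Flatten cradle 2, then go to tile 3.

```bash
python3 -m jog '[{"tx":0.008,"ty":0.005,"tz":0.02,"rx":0.008,"ry":0.014,"rz":0.014,"claw":0},{"tx":0,"ty":0,"tz":0.025,"rx":0,"ry":0,"rz":0,"claw":0},{"tx":0,"ty":0,"tz":0.02,"rx":0,"ry":0,"rz":0,"claw":0},{"tx":0,"ty":0,"tz":0,"rx":0,"ry":0,"rz":0,"claw":0}]'; python3 go.py 0.476 0.25 0.055 0.015 0;python3 -m jog '[{"tx":0,"ty":0,"tz":0.01,"rx":0,"ry":0,"rz":0,"claw":0},{"tx":0,"ty":0,"tz":0.009,"rx":0,"ry":0,"rz":0,"claw":0},{"tx":0,"ty":0,"tz":0.006,"rx":0,"ry":0,"rz":0,"claw":0},{"tx":0,"ty":0,"tz":0.005,"rx":0,"ry":0,"rz":0,"claw":0}]'; python3 -m jog '[{"tx":0,"ty":0,"tz":0.005,"rx":0,"ry":0,"rz":0,"claw":0},{"tx":0,"ty":0,"tz":0.002,"rx":0,"ry":0,"rz":0,"claw":0}]'; python3 go.py 0.476 0.25 0.03 0.015 0
```

```text
time_s: 26.5
eef_pos: [0.4771, 0.25, 0.0687]
eef_rot: [0.001, -0.007, 1.0, 0.0]
force: [-1.5, -1.1, 0.5]
gripper_width: -0.0001
t 26.50 pos [0.4771 0.25   0.0687] tool z [ 0.002  0.    -1.   ] F [-1.5 -1.1  0.5] w -0.0001
shift [0.0011 0.0001 0.0137] turn [ 0.     0.002 -0.001] shift after turn [0.0011 0.0001 0.0137]
time_s: 26.83
eef_pos: [0.4785, 0.2466, 0.039]
eef_rot: [0.002, -0.004, 1.0, -0.0]
force: [-1.2, -0.5, 1.5]
gripper_width: -0.0
time_s: 27.0
eef_pos: [0.4785, 0.2464, 0.0318]
eef_rot: [0.002, -0.004, 1.0, -0.0]
force: [-1.2, 1.3, 1.5]
gripper_width: 0.0003
t 27.00 pos [0.4785 0.2464 0.0318] tool z [ 0.003 -0.    -1.   ] F [-1.2  1.3  1.5] w 0.0003
shift [0.0025 0.0036 0.0017] turn [-0.     0.003 -0.007] shift after turn [0.0025 0.0036 0.0018]
```

```bash
python3 -m jog '[{"tx":0,"ty":0,"tz":0.003,"rx":0,"ry":0,"rz":0,"claw":0},{"tx":0,"ty":0,"tz":0.001,"rx":0,"ry":0,"rz":0,"claw":0}]';python3 -m jog '[{"tx":0,"ty":0,"tz":-0.02,"rx":0,"ry":0,"rz":0,"claw":0},{"tx":0,"ty":0,"tz":-0.025,"rx":0,"ry":0,"rz":0,"claw":0},{"tx":-0.03,"ty":0.02,"tz":0,"rx":0,"ry":0,"rz":-0.008,"claw":0},{"tx":-0.03,"ty":0.02,"tz":0,"rx":0,"ry":0,"rz":0,"claw":0},{"tx":-0.03,"ty":0.02,"tz":0,"rx":0,"ry":0,"rz":0,"claw":0},{"tx":0,"ty":0,"tz":0,"rx":0,"ry":0,"rz":0,"claw":0},{"tx":0,"ty":0,"tz":0,"rx":0,"ry":0,"rz":0,"claw":0}]'; python3 go.py 0.572 0.309 0.045 0.015 0; python3 -c "
from h import *
snap('wrist','w16')"
```

```text
time_s: 27.17
eef_pos: [0.4786, 0.2464, 0.031]
eef_rot: [0.001, -0.004, 1.0, -0.0]
force: [-2.7, -0.9, 8.7]
gripper_width: 0.0001
time_s: 27.75
eef_pos: [0.5711, 0.3074, 0.0806]
eef_rot: [0.003, -0.008, 1.0, -0.0]
force: [-1.1, -0.1, -0.4]
gripper_width: -0.0001
t 27.75 pos [0.5711 0.3074 0.0806] tool z [ 0.007 -0.001 -1.   ] F [-1.1 -0.1 -0.4] w -0.0001
shift [-0.0006  0.0016  0.0356] turn [-0.001  0.007  0.   ] shift after turn [-0.0009  0.0016  0.0356]
```

View pics/w16.png

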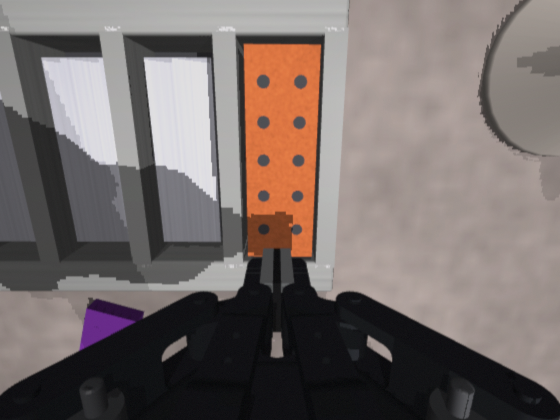

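```bash
python3 -m jog '[{"tx":0,"ty":0.002,"tz":0.014,"rx":0,"ry":0.007,"rz":0,"claw":0},{"tx":0,"ty":0,"tz":0.014,"rx":0,"ry":0,"rz":0,"claw":0},{"tx":0,"ty":0,"tz":0.006,"rx":0,"ry":0,"rz":0,"claw":0}]';python3 -m jog '[{"tx":0,"ty":0,"tz":0.006,"rx":0,"ry":0,"rz":0,"claw":0},{"tx":0,"ty":0,"tz":0.006,"rx":0,"ry":0,"rz":0,"claw":0},{"tx":0,"ty":0,"tz":0.006,"rx":0,"ry":0,"rz":0,"claw":0},{"tx":0,"ty":0,"tz":0.004,"rx":0,"ry":0,"rz":0,"claw":0}]'; python3 go.py 0.572 0.309 0.028 0.015; python3 -m jog '[{"tx":0,"ty":0,"tz":-0.03,"rx":0,"ry":0,"rz":0,"claw":0.06},{"tx":0.02,"ty":0,"tz":-0.03,"rx":0,"ry":0,"rz":0,"claw":0.06},{"tx":0.03,"ty":0,"tz":-0.01,"rx":0,"ry":0,"rz":0,"claw":0.06},{"tx":0.01,"ty":0,"tz":0,"rx":0,"ry":0.12,"rz":0,"claw":0.06},{"tx":0,"ty":0,"tz":0,"rx":0,"ry":0.12,"rz":0,"claw":0.06},{"tx":0,"ty":0,"tz":0,"rx":0,"ry":0.12,"rz":0,"claw":0.06},{"tx":0,"ty":0,"tz":0,"rx":0,"ry":0,"rz":0,"claw":0.06}]'; python3 go.py 0.4925 0.308 0.088 0.015 0.36; python3 -c "
from h import *
snap('wrist','w17')"
```

```text
time_s: 28.05
eef_pos: [0.5712, 0.3092, 0.0455]
eef_rot: [0.001, -0.007, 1.0, 0.001]
force: [-0.5, 0.6, -0.4]
gripper_width: 0.0001
time_s: 28.38
eef_pos: [0.5731, 0.3094, 0.0291]
eef_rot: [0.002, -0.007, 1.0, 0.001]
force: [-5.4, -2.9, 35.9]
gripper_width: -0.0001
t 28.38 pos [0.5731 0.3094 0.0291] tool z [ 0.003  0.002 -1.   ] F [-5.4 -2.9 35.9] w -0.0001
shift [ 0.0011 -0.0004  0.0011] turn [ 0.001  0.003 -0.002] shift after turn [ 0.0011 -0.0004  0.0011]
time_s: 28.97
eef_pos: [0.4936, 0.3041, 0.1006]
eef_rot: [-0.187, -0.01, 0.982, -0.006]
force: [1.9, -0.3, -0.8]
gripper_width: 0.0602
t 28.97 pos [0.4936 0.3041 0.1006] tool z [-0.367 -0.015 -0.93 ] F [ 1.9 -0.3 -0.8] w 0.0602
shift [-0.0036  0.0041  0.012 ] turn [-0.01  -0.016  0.003] shift after turn [-0.0034  0.0039  0.0121]
```

View pics/w17.png

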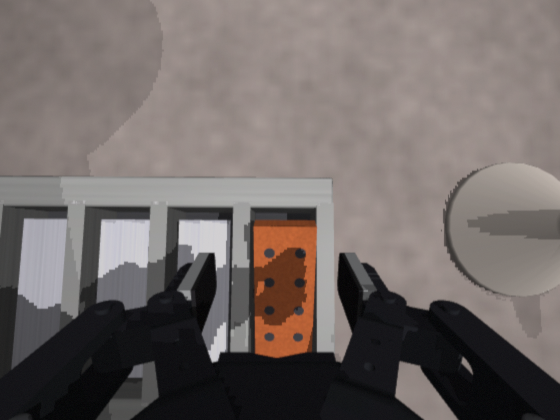

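```bash
python3 -m jog '[{"tx":-0.006,"ty":0.0045,"tz":0.015,"rx":-0.008,"ry":-0.016,"rz":0,"claw":0.06},{"tx":0,"ty":0,"tz":0.015,"rx":0,"ry":0,"rz":0,"claw":0.06},{"tx":0,"ty":0,"tz":0.006,"rx":0,"ry":0,"rz":0,"claw":0.06},{"tx":0,"ty":0,"tz":0,"rx":0,"ry":0,"rz":0,"claw":0.06}]'; python3 go.py 0.479 0.308 0.052 0.015 0.36
```

```text
time_s: 29.35
eef_pos: [0.4795, 0.3078, 0.0626]
eef_rot: [-0.178, -0.01, 0.984, -0.003]
force: [-1.2, -0.1, -0.1]
gripper_width: 0.0599
t 29.35 pos [0.4795 0.3078 0.0626] tool z [-0.35  -0.01  -0.937] F [-1.2 -0.1 -0.1] w 0.0599
shift [-0.0032  0.0002  0.0101] turn [-0.005  0.003  0.005] shift after turn [-0.0033  0.0002  0.0101]
```

```bash
python3 -m jog '[{"tx":-0.004,"ty":0.0005,"tz":0.006,"rx":-0.005,"ry":0,"rz":0,"claw":0.06},{"tx":0,"ty":0,"tz":0.004,"rx":0,"ry":0,"rz":0,"claw":0.06},{"tx":0,"ty":0,"tz":0,"rx":0,"ry":0,"rz":0,"claw":0.06}]';python3 -m jog '[{"tx":0,"ty":0,"tz":0,"rx":0,"ry":0,"rz":0,"claw":0.03},{"tx":0,"ty":0,"tz":0,"rx":0,"ry":0.0,"rz":0,"claw":0.03},{"tx":0,"ty":0,"tz":0,"rx":0,"ry":0.0,"rz":0,"claw":0.03},{"tx":0,"ty":0,"tz":0,"rx":0,"ry":0.0,"rz":0,"claw":0.03},{"tx":0,"ty":0,"tz":0,"rx":0,"ry":0.0,"rz":0,"claw":0.03}]' 90; python3 go.py 0.480 0.308 0.052 0.015 0.36;python3 -m jog '[{"tx":0.007,"ty":0,"tz":-0.02,"rx":0,"ry":0,"rz":0,"claw":0.03},{"tx":0.007,"ty":0,"tz":-0.02,"rx":0,"ry":0.0,"rz":0,"claw":0.03},{"tx":0.01,"ty":0,"tz":-0.03,"rx":0,"ry":0.0,"rz":0,"claw":0.03},{"tx":0.01,"ty":-0.01,"tz":-0.03,"rx":0,"ry":0.0,"rz":0,"claw":0.03},{"tx":0,"ty":-0.02,"tz":0,"rx":0,"ry":-0.12,"rz":0,"claw":0.03},{"tx":0,"ty":-0.025,"tz":0,"rx":0,"ry":-0.12,"rz":0,"claw":0.03},{"tx":0,"ty":-0.03,"tz":0,"rx":0,"ry":-0.12,"rz":0.0,"claw":0.03},{"tx":0,"ty":-0.034,"tz":0,"rx":0,"ry":0,"rz":0.03,"claw":0.03},{"tx":0,"ty":-0.034,"tz":0,"rx":0,"ry":0,"rz":0.03,"claw":0.03},{"tx":0,"ty":-0.034,"tz":0,"rx":0,"ry":0,"rz":0.03,"claw":0.03},{"tx":0,"ty":-0.034,"tz":0,"rx":0,"ry":0,"rz":0.01,"claw":0.03},{"tx":0,"ty":-0.034,"tz":0,"rx":0,"ry":0,"rz":0,"claw":0.03}]'; python3 go.py 0.4556 -0.1292 0.09 -0.095; python3 -c "
from h import *
snap('top','top18'); snap('wrist','w18')"
```

```text
time_s: 29.6
eef_pos: [0.4777, 0.3085, 0.0517]
eef_rot: [-0.178, -0.011, 0.984, -0.001]
force: [-1.0, 0.2, 0.6]
gripper_width: 0.0601
time_s: 30.02
eef_pos: [0.4789, 0.3089, 0.0529]
eef_rot: [-0.176, -0.011, 0.984, -0.001]
force: [0.4, -1.3, -0.0]
gripper_width: 0.0371
t 30.02 pos [0.4789 0.3089 0.0529] tool z [-0.347 -0.005 -0.938] F [ 0.4 -1.3 -0. ] w 0.0371
shift [-0.0013 -0.0009  0.0005] turn [0.    0.006 0.006] shift after turn [-0.0013 -0.0009  0.0005]
time_s: 31.02
eef_pos: [0.4776, 0.0573, 0.1616]
eef_rot: [0.007, 0.032, 0.999, 0.006]
force: [0.7, -0.9, -1.1]
gripper_width: 0.0377
t 31.02 pos [0.4776 0.0573 0.1616] tool z [ 0.014  0.013 -1.   ] F [ 0.7 -0.9 -1.1] w 0.0377
shift [ 0.0109 -0.1884  0.069 ] turn [0.014 0.013 0.031] shift after turn [ 0.0042 -0.1877  0.0716]
```

View pics/top18.png

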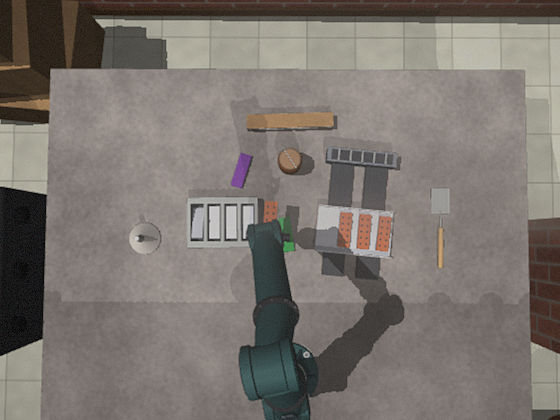

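View pics/w18.png

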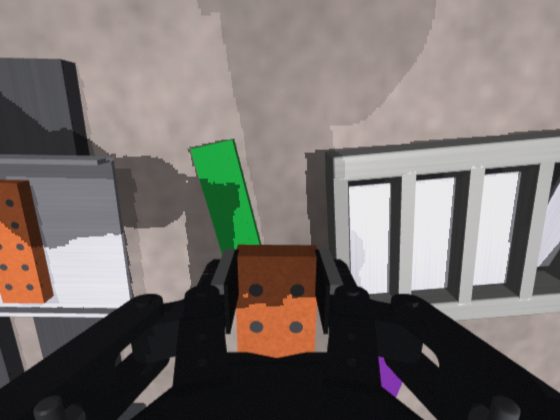

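```bash
python3 -m jog '[{"tx":0.001,"ty":-0.034,"tz":0,"rx":0.014,"ry":0.013,"rz":0.018,"claw":0.03},{"tx":0.002,"ty":-0.036,"tz":0.01,"rx":0,"ry":0,"rz":0,"claw":0.03},{"tx":0.002,"ty":-0.036,"tz":0.015,"rx":0,"ry":0,"rz":0.0,"claw":0.03},{"tx":0,"ty":-0.036,"tz":0.015,"rx":0,"ry":0,"rz":0,"claw":0.03},{"tx":0,"ty":-0.03,"tz":0.015,"rx":0,"ry":0,"rz":0,"claw":0.03},{"tx":0,"ty":-0.002,"tz":0.015,"rx":0,"ry":0,"rz":0,"claw":0.03},{"tx":0,"ty":0,"tz":0,"rx":0,"ry":0,"rz":0,"claw":0.03},{"tx":0,"ty":0,"tz":0,"rx":0,"ry":0,"rz":0,"claw":0.03}]'; python3 go.py 0.4556 -0.1292 0.05 -0.095;  python3 -c "
from h import *
snap('wrist','w19')"
```

```text
time_s: 31.78
eef_pos: [0.4598, -0.1282, 0.0908]
eef_rot: [0.003, 0.048, 0.999, -0.001]
force: [1.1, 0.0, -1.5]
gripper_width: 0.0372
t 31.78 pos [ 0.4598 -0.1282  0.0908] tool z [ 0.006 -0.003 -1.   ] F [ 1.1  0.  -1.5] w 0.0372
shift [ 0.0043 -0.0013  0.0407] turn [-0.002  0.006 -0.001] shift after turn [ 0.0041 -0.0014  0.0408]
```

View pics/w19.png

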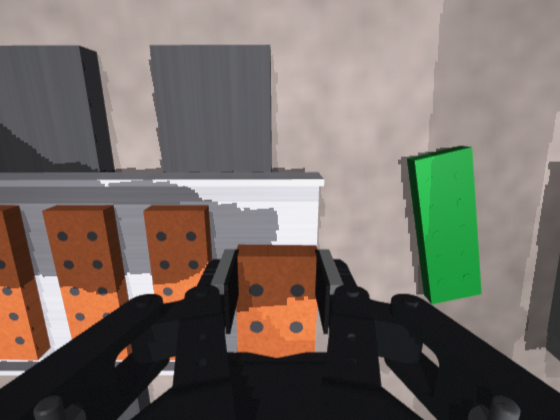

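```bash
python3 - <<'E'
from h import *
s=load('w19')
print(pix2w(s,324,181,.047),pix2w(s,211,207,.039),pix2w(s,145,208,.039))
E
python3 -m jog '[{"tx":0.003,"ty":-0.004,"tz":0.015,"rx":0,"ry":0.006,"rz":0,"claw":0.03},{"tx":0,"ty":0,"tz":0.015,"rx":0,"ry":0,"rz":0,"claw":0.03},{"tx":0,"ty":0,"tz":0.012,"rx":0,"ry":0,"rz":0,"claw":0.03},{"tx":0,"ty":0,"tz":0,"rx":0,"ry":0,"rz":0,"claw":0.03}]'; python3 go.py 0.4556 -0.1292 0.03 -0.095
```

```text
[ 0.42854411 -0.09520308  0.047     ] [ 0.44045813 -0.1687046   0.039     ] [ 0.43699362 -0.21194929  0.039     ]
time_s: 32.17
eef_pos: [0.4618, -0.1256, 0.0518]
eef_rot: [0.005, 0.042, 0.999, 0.0]
force: [-0.2, 0.0, -1.6]
gripper_width: 0.037
t 32.17 pos [ 0.4618 -0.1256  0.0518] tool z [ 0.009 -0.    -1.   ] F [-0.2  0.  -1.6] w 0.0370
shift [ 0.0061 -0.0041  0.0218] turn [0.    0.009 0.01 ] shift after turn [ 0.0058 -0.0042  0.0218]
```

```bash
python3 -m jog '[{"tx":0.005,"ty":-0.002,"tz":0.009,"rx":0,"ry":0.009,"rz":0.01,"claw":0.03},{"tx":0,"ty":0,"tz":0.006,"rx":0,"ry":0,"rz":0,"claw":0.03},{"tx":0,"ty":0,"tz":0,"rx":0,"ry":0,"rz":0,"claw":0.03}]';  python3 go.py 0.4556 -0.127 0.03 -0.095
```

```text
time_s: 32.42
eef_pos: [0.4592, -0.1239, 0.038]
eef_rot: [0.002, 0.045, 0.999, 0.001]
force: [-0.0, -0.6, -1.3]
gripper_width: 0.0371
t 32.42 pos [ 0.4592 -0.1239  0.038 ] tool z [ 0.004  0.001 -1.   ] F [-0.  -0.6 -1.3] w 0.0371
shift [ 0.0033 -0.0034  0.008 ] turn [0.002 0.004 0.006] shift after turn [ 0.0033 -0.0034  0.008 ]
```

```bash
python3 -m jog '[{"tx":0.003,"ty":-0.003,"tz":0.004,"rx":0,"ry":0.004,"rz":0.006,"claw":0.03},{"tx":0,"ty":0,"tz":0.002,"rx":0,"ry":0,"rz":0,"claw":0.03},{"tx":0,"ty":0,"tz":0,"rx":0,"ry":0,"rz":0,"claw":0.03}]';  python3 -m jog '[{"tx":0,"ty":0,"tz":0.0015,"rx":0,"ry":0,"rz":0,"claw":0.03},{"tx":0,"ty":0,"tz":0,"rx":0,"ry":0,"rz":0,"claw":0.03}]'; python3 go.py 0.4556 -0.127 0.03 -0.095
```

```text
time_s: 32.67
eef_pos: [0.4565, -0.1262, 0.0324]
eef_rot: [0.001, 0.047, 0.999, 0.001]
force: [0.5, 0.2, -0.3]
gripper_width: 0.037
time_s: 32.83
eef_pos: [0.4565, -0.1265, 0.031]
eef_rot: [0.001, 0.047, 0.999, 0.001]
force: [-0.3, -0.4, -0.7]
gripper_width: 0.037
t 32.83 pos [ 0.4565 -0.1265  0.031 ] tool z [ 0.002  0.001 -1.   ] F [-0.3 -0.4 -0.7] w 0.0370
shift [ 0.0009 -0.0006  0.001 ] turn [ 0.002  0.002 -0.   ] shift after turn [ 0.0009 -0.0006  0.001 ]
```

```bash
python3 -m jog '[{"tx":0,"ty":0,"tz":0.001,"rx":0,"ry":0,"rz":0,"claw":0.03},{"tx":0,"ty":0,"tz":0,"rx":0,"ry":0,"rz":0,"claw":0.046},{"tx":0,"ty":0,"tz":0,"rx":0,"ry":0,"rz":0,"claw":0.046},{"tx":0,"ty":0,"tz":0,"rx":0,"ry":0,"rz":0,"claw":0.046},{"tx":0,"ty":0,"tz":-0.02,"rx":0,"ry":0,"rz":0,"claw":0.046},{"tx":0,"ty":0,"tz":-0.03,"rx":0,"ry":0,"rz":0,"claw":0.046},{"tx":0,"ty":0.02,"tz":-0.03,"rx":0,"ry":0,"rz":0,"claw":0.046},{"tx":0,"ty":0.03,"tz":-0.03,"rx":0,"ry":0,"rz":0,"claw":0},{"tx":0,"ty":0.03,"tz":-0.01,"rx":0,"ry":0,"rz":0,"claw":0}]'; python3 -c "
from h import *
snap('wrist','w20')"; python3 -m jog '[{"tx":0,"ty":0.03,"tz":0,"rx":0,"ry":0,"rz":-0.06,"claw":0},{"tx":0,"ty":0.035,"tz":0,"rx":0,"ry":0,"rz":-0.06,"claw":0},{"tx":-0.003,"ty":0.035,"tz":0,"rx":0,"ry":0,"rz":0,"claw":0},{"tx":-0.003,"ty":0.035,"tz":0,"rx":0,"ry":0,"rz":0,"claw":0},{"tx":-0.003,"ty":0.035,"tz":0,"rx":0,"ry":0,"rz":0,"claw":0},{"tx":-0.002,"ty":0.035,"tz":0,"rx":0,"ry":0,"rz":0,"claw":0},{"tx":-0.002,"ty":0.035,"tz":0,"rx":0,"ry":0,"rz":0,"claw":0},{"tx":0,"ty":0.035,"tz":0,"rx":0,"ry":0,"rz":0,"claw":0},{"tx":0,"ty":0.035,"tz":0,"rx":0,"ry":0,"rz":0,"claw":0},{"tx":0,"ty":0.03,"tz":0.01,"rx":0,"ry":0,"rz":0,"claw":0},{"tx":0,"ty":0,"tz":0.01,"rx":0,"ry":0,"rz":0,"claw":0},{"tx":0,"ty":0,"tz":0.0,"rx":0,"ry":0,"rz":0,"claw":0}]';  python3 go.py 0.476 0.309 0.055 0.015 0
```

```text
time_s: 33.58
eef_pos: [0.4634, -0.0525, 0.1526]
eef_rot: [-0.001, 0.056, 0.998, -0.0]
force: [0.9, 0.7, -0.3]
gripper_width: 0.0228
time_s: 34.63
eef_pos: [0.4782, 0.316, 0.1368]
eef_rot: [0.007, -0.015, 1.0, 0.005]
force: [-0.1, -1.0, -0.3]
gripper_width: -0.0003
t 34.63 pos [0.4782 0.316  0.1368] tool z [ 0.013  0.01  -1.   ] F [-0.1 -1.  -0.3] w -0.0003
shift [ 0.0036 -0.0077  0.0817] turn [0.01  0.014 0.014] shift after turn [ 0.0023 -0.0069  0.0818]
```

View pics/w20.png

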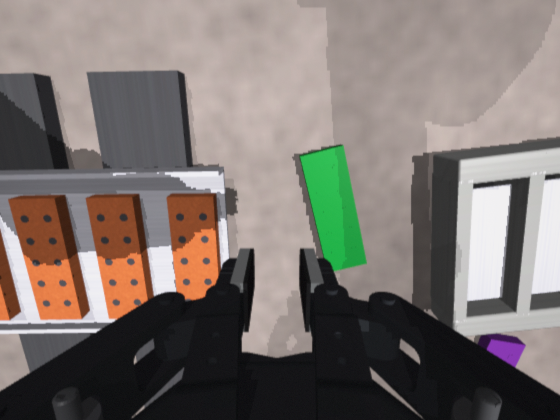

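All four tiles lie on the deck (tile 3 at columns 168–218, inside the edge at ~226). Flatten cradle 3.

```bash
python3 -m jog '[{"tx":0.002,"ty":-0.006,"tz":0.02,"rx":0.01,"ry":0.014,"rz":0.014,"claw":0},{"tx":0,"ty":0,"tz":0.025,"rx":0,"ry":0,"rz":0,"claw":0},{"tx":0,"ty":0,"tz":0.02,"rx":0,"ry":0,"rz":0,"claw":0},{"tx":0,"ty":0,"tz":0,"rx":0,"ry":0,"rz":0,"claw":0}]'; python3 go.py 0.476 0.309 0.055 0.015 0;python3 -m jog '[{"tx":0,"ty":0,"tz":0.01,"rx":0,"ry":0,"rz":0,"claw":0},{"tx":0,"ty":0,"tz":0.009,"rx":0,"ry":0,"rz":0,"claw":0},{"tx":0,"ty":0,"tz":0.006,"rx":0,"ry":0,"rz":0,"claw":0},{"tx":0,"ty":0,"tz":0.005,"rx":0,"ry":0,"rz":0,"claw":0}]'; python3 -m jog '[{"tx":0,"ty":0,"tz":0.005,"rx":0,"ry":0,"rz":0,"claw":0},{"tx":0,"ty":0,"tz":0.003,"rx":0,"ry":0,"rz":0,"claw":0}]'; python3 go.py 0.476 0.309 0.03 0.015 0
```

```text
time_s: 34.97
eef_pos: [0.4775, 0.3094, 0.071]
eef_rot: [0.001, -0.008, 1.0, 0.001]
force: [-1.0, 0.8, 0.2]
gripper_width: 0.0001
t 34.97 pos [0.4775 0.3094 0.071 ] tool z [ 0.002  0.001 -1.   ] F [-1.   0.8  0.2] w 0.0001
shift [ 0.0016 -0.0004  0.016 ] turn [0.001 0.002 0.001] shift after turn [ 0.0016 -0.0004  0.016 ]
time_s: 35.3
eef_pos: [0.4794, 0.3069, 0.0416]
eef_rot: [0.002, -0.006, 1.0, 0.001]
force: [-0.7, 0.9, 0.6]
gripper_width: -0.0002
time_s: 35.47
eef_pos: [0.4792, 0.3068, 0.0335]
eef_rot: [0.002, -0.006, 1.0, 0.001]
force: [-2.1, -0.2, 1.5]
gripper_width: -0.0002
t 35.47 pos [0.4792 0.3068 0.0335] tool z [ 0.003  0.002 -1.   ] F [-2.1 -0.2  1.5] w -0.0002
shift [0.0032 0.0022 0.0035] turn [ 0.002  0.003 -0.004] shift after turn [0.0032 0.0022 0.0035]
```

```bash
python3 -m jog '[{"tx":0,"ty":0,"tz":0.004,"rx":0,"ry":0,"rz":0,"claw":0},{"tx":0,"ty":0,"tz":0.002,"rx":0,"ry":0,"rz":0,"claw":0}]';python3 -m jog '[{"tx":0,"ty":0,"tz":-0.03,"rx":0,"ry":0,"rz":0,"claw":0},{"tx":0,"ty":0,"tz":-0.035,"rx":0,"ry":0,"rz":0,"claw":0},{"tx":0,"ty":-0.02,"tz":-0.035,"rx":0,"ry":0,"rz":0,"claw":0},{"tx":0.005,"ty":-0.034,"tz":-0.01,"rx":0,"ry":0,"rz":0,"claw":0},{"tx":0.005,"ty":-0.034,"tz":0,"rx":0,"ry":0,"rz":0,"claw":0}]'; python3 -c "
from h import *
snap('wrist','w21')"; python3 -m jog '[{"tx":0,"ty":-0.034,"tz":0,"rx":0,"ry":0,"rz":0.05,"claw":0},{"tx":0,"ty":-0.034,"tz":0,"rx":0,"ry":0,"rz":0.06,"claw":0},{"tx":0,"ty":-0.034,"tz":0,"rx":0,"ry":0,"rz":0,"claw":0},{"tx":0.003,"ty":-0.034,"tz":0,"rx":0,"ry":0,"rz":0,"claw":0},{"tx":0.003,"ty":-0.034,"tz":0,"rx":0,"ry":0,"rz":0,"claw":0},{"tx":0.003,"ty":-0.034,"tz":0,"rx":0,"ry":0,"rz":0,"claw":0},{"tx":0.003,"ty":-0.034,"tz":0,"rx":0,"ry":0,"rz":0,"claw":0},{"tx":0.003,"ty":-0.034,"tz":0,"rx":0,"ry":0,"rz":0,"claw":0},{"tx":0.003,"ty":-0.034,"tz":0,"rx":0,"ry":0,"rz":0,"claw":0},{"tx":0,"ty":-0.034,"tz":0,"rx":0,"ry":0,"rz":0,"claw":0},{"tx":0,"ty":-0.03,"tz":0,"rx":0,"ry":0,"rz":0,"claw":0},{"tx":0,"ty":0,"tz":0,"rx":0,"ry":0,"rz":0,"claw":0}]'; python3 go.py 0.384 -0.222 0.10 -0.095; python3 -c "
from h import *
snap('top','top21')"
```

```text
time_s: 35.63
eef_pos: [0.4792, 0.307, 0.0306]
eef_rot: [0.001, -0.005, 1.0, 0.001]
force: [-7.7, -4.0, 33.6]
gripper_width: 0.0
time_s: 36.05
eef_pos: [0.4742, 0.2284, 0.1459]
eef_rot: [0.006, -0.013, 1.0, 0.005]
force: [0.2, -0.5, -0.6]
gripper_width: 0.0002
time_s: 37.1
eef_pos: [0.429, -0.1649, 0.1432]
eef_rot: [0.014, 0.051, 0.999, 0.003]
force: [-0.3, 0.0, -0.0]
gripper_width: 0.0003
t 37.10 pos [ 0.429  -0.1649  0.1432] tool z [ 0.028  0.004 -1.   ] F [-0.3  0.  -0. ] w 0.0003
shift [ 0.0401 -0.0617  0.0417] turn [ 0.007  0.028 -0.007] shift after turn [ 0.0394 -0.0611  0.0432]
```

View pics/w21.png

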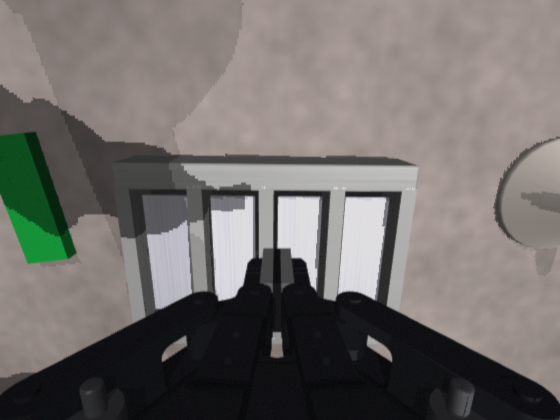

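View pics/top21.png

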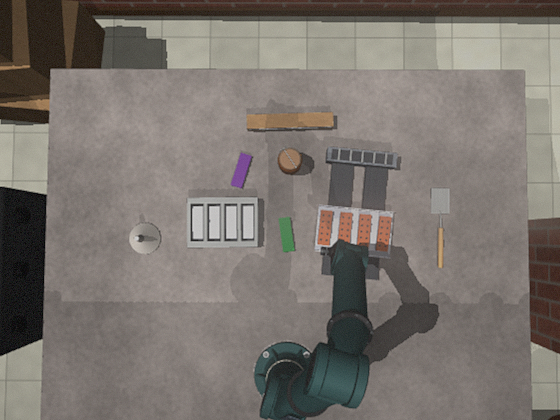

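```bash
python3 -m jog '[{"tx":0.013,"ty":-0.02,"tz":0,"rx":0.007,"ry":0.028,"rz":-0.007,"claw":0},{"tx":0.013,"ty":-0.02,"tz":0,"rx":0,"ry":0,"rz":0,"claw":0},{"tx":0.013,"ty":-0.02,"tz":0,"rx":0,"ry":0,"rz":0,"claw":0},{"tx":0,"ty":0,"tz":0.02,"rx":0,"ry":0,"rz":0,"claw":0},{"tx":0,"ty":0,"tz":0.02,"rx":0,"ry":0,"rz":0,"claw":0},{"tx":0,"ty":0,"tz":0,"rx":0,"ry":0,"rz":0,"claw":0}]'; python3 go.py 0.384 -0.222 0.031 -0.095; python3 -c "
from h import *
snap('wrist','w22')"
```

```text
time_s: 37.65
eef_pos: [0.3887, -0.2174, 0.1024]
eef_rot: [0.004, 0.043, 0.999, 0.0]
force: [-0.0, 0.5, -0.5]
gripper_width: 0.0001
t 37.65 pos [ 0.3887 -0.2174  0.1024] tool z [ 0.007  0.    -1.   ] F [-0.   0.5 -0.5] w 0.0001
shift [ 0.0048 -0.0051  0.0714] turn [0.001 0.007 0.009] shift after turn [ 0.0042 -0.0051  0.0714]
```

View pics/w22.png

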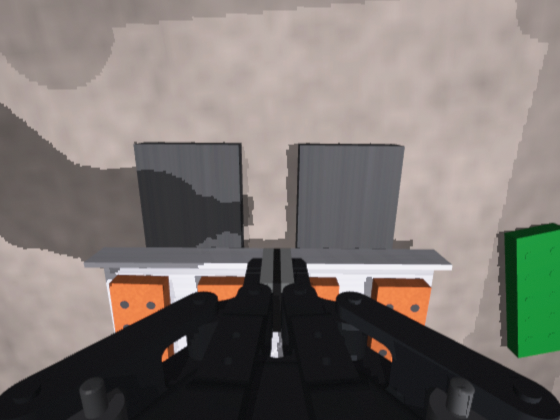

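```bash
python3 -m jog '[{"tx":0.006,"ty":-0.005,"tz":0.015,"rx":0,"ry":0.007,"rz":0.009,"claw":0},{"tx":0,"ty":0,"tz":0.015,"rx":0,"ry":0,"rz":0,"claw":0},{"tx":0,"ty":0,"tz":0,"rx":0,"ry":0,"rz":0,"claw":0}]'; python3 go.py 0.384 -0.222 0.031 -0.095
```

```text
time_s: 37.95
eef_pos: [0.387, -0.2194, 0.0749]
eef_rot: [0.003, 0.044, 0.999, 0.0]
force: [0.7, 0.5, 0.2]
gripper_width: 0.0003
t 37.95 pos [ 0.387  -0.2194  0.0749] tool z [ 0.006  0.    -1.   ] F [0.7 0.5 0.2] w 0.0003
shift [ 0.003  -0.0028  0.0439] turn [0.001 0.006 0.006] shift after turn [ 0.0027 -0.0028  0.0439]
```

```bash
python3 -m jog '[{"tx":0.004,"ty":-0.003,"tz":0.014,"rx":0,"ry":0.006,"rz":0.006,"claw":0},{"tx":0,"ty":0,"tz":0.014,"rx":0,"ry":0,"rz":0,"claw":0},{"tx":0,"ty":0,"tz":0.01,"rx":0,"ry":0,"rz":0,"claw":0},{"tx":0,"ty":0,"tz":0,"rx":0,"ry":0,"rz":0,"claw":0}]'; python3 go.py 0.384 -0.222 0.031 -0.095;  python3 -c "
from h import *
snap('wrist','w23')"
```

```text
time_s: 38.28
eef_pos: [0.388, -0.2201, 0.0396]
eef_rot: [0.004, 0.044, 0.999, -0.0]
force: [-0.6, 0.3, -0.0]
gripper_width: 0.0001
t 38.28 pos [ 0.388  -0.2201  0.0396] tool z [ 0.007 -0.001 -1.   ] F [-0.6  0.3 -0. ] w 0.0001
shift [ 0.0039 -0.0023  0.0086] turn [-0.     0.007  0.007] shift after turn [ 0.0038 -0.0023  0.0086]
```

View pics/w23.png

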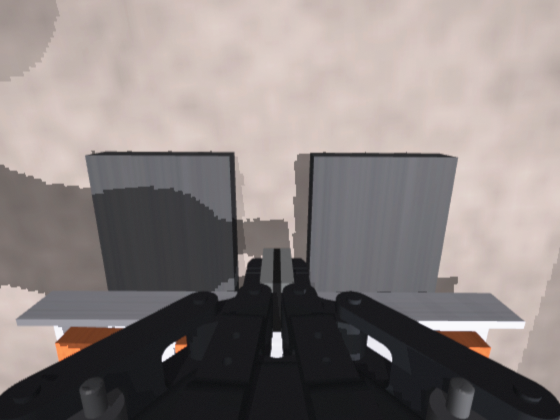

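```bash
python3 -m jog '[{"tx":0,"ty":-0.002,"tz":0.005,"rx":0,"ry":0.007,"rz":0.007,"claw":0},{"tx":0,"ty":0,"tz":0.002,"rx":0,"ry":0,"rz":0,"claw":0},{"tx":-0.004,"ty":0,"tz":0,"rx":0,"ry":0,"rz":0,"claw":0},{"tx":-0.006,"ty":0,"tz":0,"rx":0,"ry":0,"rz":0,"claw":0},{"tx":-0.008,"ty":0,"tz":0,"rx":0,"ry":0,"rz":0,"claw":0},{"tx":-0.008,"ty":0,"tz":0,"rx":0,"ry":0,"rz":0,"claw":0}]'; python3 go.py 0.554 -0.2386 0.033 -0.095
```

```text
time_s: 38.83
eef_pos: [0.408, -0.2232, 0.0351]
eef_rot: [-0.007, 0.049, 0.999, 0.001]
force: [-12.1, 0.1, 8.1]
gripper_width: -0.0003
t 38.83 pos [ 0.408  -0.2232  0.0351] tool z [-0.014  0.003 -1.   ] F [-12.1   0.1   8.1] w -0.0003
shift [-0.1468 -0.0012  0.    ] turn [ 0.002 -0.014 -0.002] shift after turn [-0.1468 -0.0015  0.0021]
```

```bash
python3 -m jog '[{"tx":-0.01,"ty":0,"tz":0,"rx":0,"ry":-0.007,"rz":0,"claw":0},{"tx":-0.01,"ty":0,"tz":0,"rx":0,"ry":0,"rz":0,"claw":0},{"tx":-0.01,"ty":0,"tz":0,"rx":0,"ry":0,"rz":0,"claw":0},{"tx":-0.01,"ty":0,"tz":0,"rx":0,"ry":0,"rz":0,"claw":0},{"tx":-0.01,"ty":0,"tz":0,"rx":0,"ry":0,"rz":0,"claw":0}]'; python3 go.py 0.554 -0.2386 0.033 -0.095;python3 -c "
from h import *
snap('top','top24')"
```

```text
time_s: 39.25
eef_pos: [0.4128, -0.2212, 0.0327]
eef_rot: [-0.05, 0.055, 0.997, 0.011]
force: [-12.7, -0.8, 11.7]
gripper_width: -0.0001
t 39.25 pos [ 0.4128 -0.2212  0.0327] tool z [-0.098  0.027 -0.995] F [-12.7  -0.8  11.7] w -0.0001
shift [-0.1415 -0.0016 -0.0145] turn [ 0.017 -0.1   -0.015] shift after turn [-0.1422 -0.0039 -0.0003]
```

View pics/top24.png

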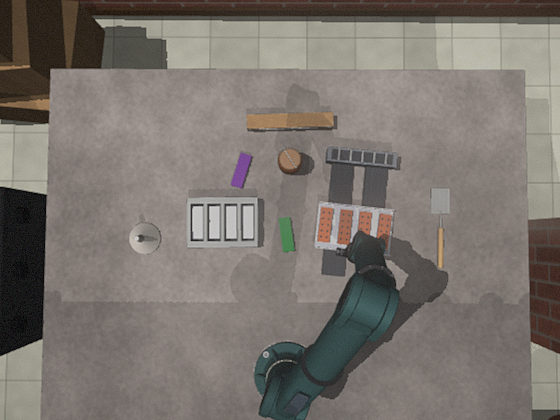

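```bash
python3 -m jog '[{"tx":0.0,"ty":0,"tz":-0.002,"rx":0.017,"ry":-0.1,"rz":-0.01,"claw":0},{"tx":-0.012,"ty":0,"tz":-0.001,"rx":0,"ry":-0.03,"rz":0,"claw":0},{"tx":-0.015,"ty":0,"tz":-0.001,"rx":0,"ry":-0.03,"rz":0,"claw":0},{"tx":-0.015,"ty":0,"tz":-0.001,"rx":0,"ry":-0.03,"rz":0,"claw":0}]'; python3 go.py 0.554 -0.2386 0.034 -0.095
```

```text
time_s: 39.63
eef_pos: [0.4414, -0.2218, 0.0364]
eef_rot: [0.032, 0.052, 0.998, 0.001]
force: [-5.0, 1.1, -4.0]
gripper_width: 0.0002
t 39.63 pos [ 0.4414 -0.2218  0.0364] tool z [ 0.065 -0.002 -0.998] F [-5.   1.1 -4. ] w 0.0002
shift [-0.1133 -0.0051  0.0097] turn [ 0.005  0.065 -0.008] shift after turn [-0.1137 -0.006   0.0024]
```

```bash
python3 -m jog '[{"tx":-0.014,"ty":-0.001,"tz":0,"rx":0,"ry":0.01,"rz":0,"claw":0},{"tx":-0.014,"ty":-0.001,"tz":0,"rx":0,"ry":0,"rz":0,"claw":0},{"tx":-0.014,"ty":-0.001,"tz":0,"rx":0,"ry":-0.01,"rz":0,"claw":0}]'; python3 go.py 0.554 -0.2386 0.034 -0.095; python3 -c "
from h import *
snap('wrist','w25');snap('top','top25')"
```

```text
time_s: 39.88
eef_pos: [0.4652, -0.2246, 0.0368]
eef_rot: [0.013, 0.054, 0.998, 0.006]
force: [-11.2, 1.9, 8.0]
gripper_width: -0.0
t 39.88 pos [ 0.4652 -0.2246  0.0368] tool z [ 0.026  0.012 -1.   ] F [-11.2   1.9   8. ] w -0.0000
shift [-0.0897 -0.0044  0.0049] turn [ 0.014  0.025 -0.013] shift after turn [-0.0897 -0.0055  0.0028]
```

View pics/w25.png

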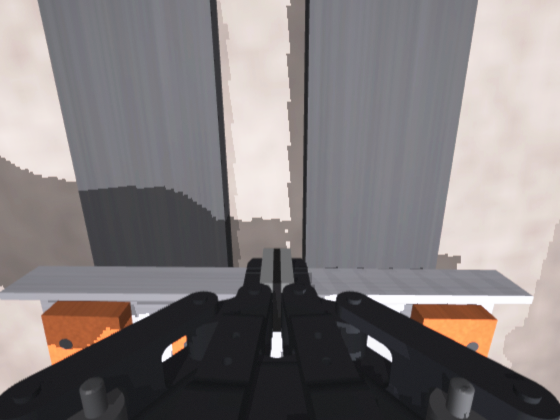

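View pics/top25.png

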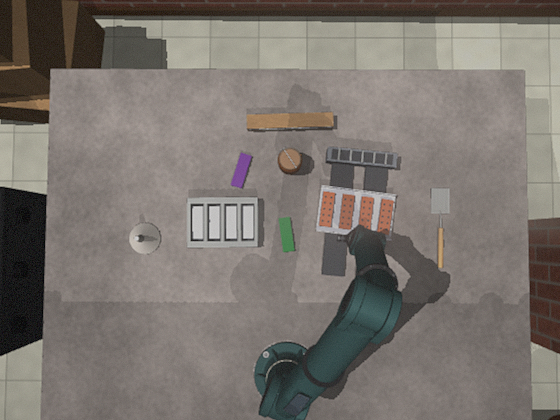

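```bash
python3 -m jog '[{"tx":-0.014,"ty":-0.0015,"tz":0.001,"rx":0.005,"ry":-0.005,"rz":-0.004,"claw":0},{"tx":-0.015,"ty":-0.0015,"tz":0,"rx":0.005,"ry":-0.02,"rz":-0.003,"claw":0},{"tx":-0.015,"ty":-0.0015,"tz":0,"rx":0.003,"ry":-0.02,"rz":-0.003,"claw":0},{"tx":-0.015,"ty":-0.0015,"tz":0,"rx":0,"ry":-0.015,"rz":0,"claw":0}]'; python3 go.py 0.554 -0.2386 0.034 -0.095
```

```text
time_s: 40.32
eef_pos: [0.5015, -0.2309, 0.0348]
eef_rot: [0.019, 0.05, 0.999, 0.005]
force: [-12.7, 2.0, 9.5]
gripper_width: 0.0002
t 40.32 pos [ 0.5015 -0.2309  0.0348] tool z [ 0.038  0.007 -0.999] F [-12.7   2.    9.5] w 0.0002
shift [-0.0529 -0.0024  0.0027] turn [ 0.011  0.037 -0.006] shift after turn [-0.0529 -0.0027  0.0008]
```

```bash
python3 -m jog '[{"tx":-0.014,"ty":-0.001,"tz":0,"rx":0.005,"ry":-0.01,"rz":-0.003,"claw":0},{"tx":-0.014,"ty":-0.001,"tz":0,"rx":0.003,"ry":-0.015,"rz":0,"claw":0},{"tx":-0.012,"ty":-0.001,"tz":0,"rx":0.003,"ry":-0.015,"rz":0,"claw":0}]'; python3 go.py 0.554 -0.2386 0.034 -0.095;  python3 -m jog '[{"tx":-0.01,"ty":0,"tz":0,"rx":0,"ry":-0.015,"rz":0,"claw":0},{"tx":-0.01,"ty":0,"tz":0,"rx":0,"ry":-0.015,"rz":0,"claw":0}]'; python3 go.py 0.554 -0.2386 0.034 -0.095
```

```text
time_s: 40.57
eef_pos: [0.5216, -0.2337, 0.0342]
eef_rot: [0.017, 0.051, 0.999, 0.003]
force: [-13.2, 1.3, 8.4]
gripper_width: 0.0002
t 40.57 pos [ 0.5216 -0.2337  0.0342] tool z [ 0.035  0.005 -0.999] F [-13.2   1.3   8.4] w 0.0002
shift [-0.0327 -0.0016  0.0013] turn [ 0.008  0.034 -0.006] shift after turn [-0.0327 -0.0018  0.0002]
time_s: 40.73
eef_pos: [0.5302, -0.234, 0.0339]
eef_rot: [0.02, 0.052, 0.998, 0.005]
force: [-11.0, 1.9, 8.0]
gripper_width: 0.0002
t 40.73 pos [ 0.5302 -0.234   0.0339] tool z [ 0.04   0.008 -0.999] F [-11.    1.9   8. ] w 0.0002
shift [-0.0242 -0.0021  0.0009] turn [ 0.012  0.039 -0.008] shift after turn [-0.0242 -0.0023 -0.0001]
```

```bash
python3 -m jog '[{"tx":-0.011,"ty":-0.001,"tz":0,"rx":0.004,"ry":-0.01,"rz":-0.003,"claw":0},{"tx":-0.011,"ty":-0.001,"tz":0,"rx":0.003,"ry":-0.01,"rz":0,"claw":0},{"tx":-0.01,"ty":0,"tz":0,"rx":0,"ry":-0.01,"rz":0,"claw":0}]'; python3 -m jog '[{"tx":-0.01,"ty":0,"tz":0,"rx":0,"ry":-0.01,"rz":0,"claw":0}]'; python3 -m jog '[{"tx":-0.01,"ty":0,"tz":0,"rx":0,"ry":-0.01,"rz":0,"claw":0}]';python3 go.py 0.554 -0.2386 0.034 -0.095
```

```text
time_s: 40.98
eef_pos: [0.5419, -0.2355, 0.0332]
eef_rot: [0.014, 0.052, 0.999, 0.005]
force: [-11.2, 1.7, 7.6]
gripper_width: -0.0002
time_s: 41.07
eef_pos: [0.5458, -0.2358, 0.033]
eef_rot: [0.012, 0.052, 0.999, 0.006]
force: [-10.7, 0.6, 8.2]
gripper_width: -0.0001
time_s: 41.15
eef_pos: [0.5498, -0.236, 0.0328]
eef_rot: [0.011, 0.053, 0.999, 0.007]
force: [-11.9, 0.2, 8.7]
gripper_width: -0.0003
t 41.15 pos [ 0.5498 -0.236   0.0328] tool z [ 0.022  0.014 -1.   ] F [-11.9   0.2   8.7] w -0.0003
shift [-0.0045 -0.0021 -0.0012] turn [ 0.016  0.021 -0.011] shift after turn [-0.0045 -0.0022 -0.0012]
```

```bash
for i in 1; do python3 -m jog '[{"tx":-0.01,"ty":0,"tz":0,"rx":0.004,"ry":-0.01,"rz":-0.003,"claw":0},{"tx":-0.01,"ty":0,"tz":0,"rx":0,"ry":-0.01,"rz":0,"claw":0}]'; python3 -m jog '[{"tx":-0.01,"ty":0,"tz":0,"rx":0,"ry":-0.01,"rz":0,"claw":0},{"tx":-0.01,"ty":0,"tz":0,"rx":0,"ry":-0.01,"rz":0,"claw":0}]'; python3 -m jog '[{"tx":-0.012,"ty":0,"tz":0,"rx":0,"ry":-0.015,"rz":0,"claw":0},{"tx":-0.012,"ty":0,"tz":0,"rx":0,"ry":-0.015,"rz":0,"claw":0}]'; done; python3 -c "
from h import *
snap('top','top26')
im=load('top26')['pixels'][130:290,280:440]; cv2.imwrite('pics/top26c.png',cv2.resize(im,None,fx=3.5,fy=3.5,interpolation=2))"
```

```text
time_s: 41.32
eef_pos: [0.5533, -0.2363, 0.0319]
eef_rot: [0.003, 0.053, 0.999, 0.008]
force: [-20.5, 1.4, 14.6]
gripper_width: -0.0
time_s: 41.48
eef_pos: [0.5531, -0.2361, 0.0302]
eef_rot: [-0.008, 0.054, 0.998, 0.011]
force: [-15.3, 1.5, 13.2]
gripper_width: -0.0001
time_s: 41.65
eef_pos: [0.5528, -0.2357, 0.0279]
eef_rot: [-0.018, 0.056, 0.998, 0.015]
force: [-19.0, 2.2, 14.4]
gripper_width: 0.0001
```

View pics/top26c.png

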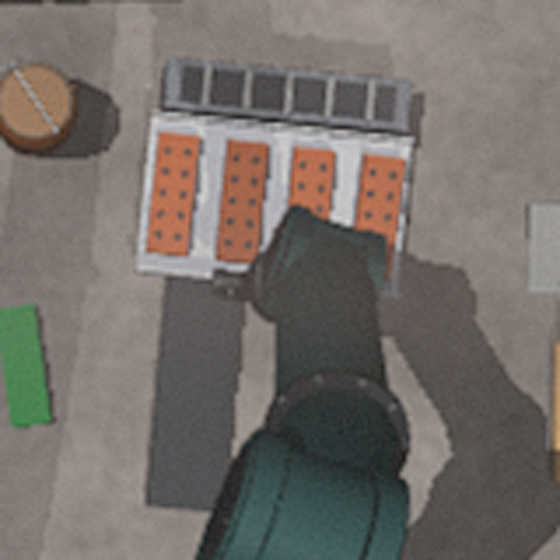

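```bash
python3 -m jog '[{"tx":0.02,"ty":0,"tz":-0.005,"rx":0,"ry":-0.02,"rz":0,"claw":0},{"tx":0.03,"ty":0,"tz":-0.01,"rx":0,"ry":0,"rz":0,"claw":0},{"tx":0.03,"ty":0,"tz":-0.02,"rx":0,"ry":0,"rz":0,"claw":0},{"tx":0.02,"ty":0.02,"tz":-0.03,"rx":0,"ry":0,"rz":0,"claw":0},{"tx":0,"ty":0.03,"tz":-0.04,"rx":0,"ry":0,"rz":0,"claw":0},{"tx":0,"ty":0.03,"tz":-0.04,"rx":0,"ry":0,"rz":0,"claw":0},{"tx":0,"ty":0.035,"tz":-0.02,"rx":0,"ry":0,"rz":0,"claw":0},{"tx":0,"ty":0.035,"tz":0,"rx":0,"ry":0,"rz":0,"claw":0},{"tx":0,"ty":0.035,"tz":0,"rx":0,"ry":0,"rz":0,"claw":0},{"tx":0,"ty":0.035,"tz":0,"rx":0,"ry":0,"rz":0,"claw":0},{"tx":0,"ty":0,"tz":0,"rx":0,"ry":0,"rz":0,"claw":0}]'
python3 - <<'E'
from h import *
s=snap('top','top27'); snap('wrist','w27'); snap('scene','s27')
cv2.imwrite('pics/top27c.png',cv2.resize(s['pixels'][130:290,170:440],None,fx=2.9,fy=2.9,interpolation=2))
cv2.imwrite('pics/s27c.png',cv2.resize(load('s27')['pixels'][140:280,110:390],None,fx=2.8,fy=2.8,interpolation=2))
E
```

```text
time_s: 42.62
eef_pos: [0.5039, -0.011, 0.2054]
eef_rot: [0.019, 0.06, 0.998, 0.016]
force: [0.9, 0.6, 0.3]
gripper_width: -0.0001
```

View pics/top27c.png

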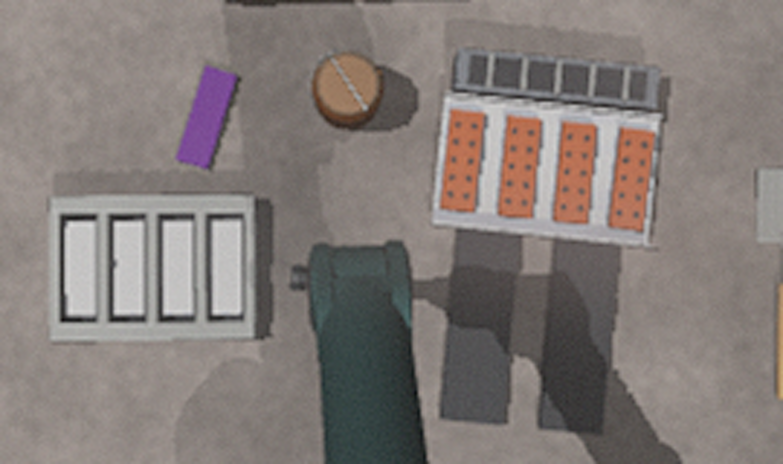

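View pics/s27c.png

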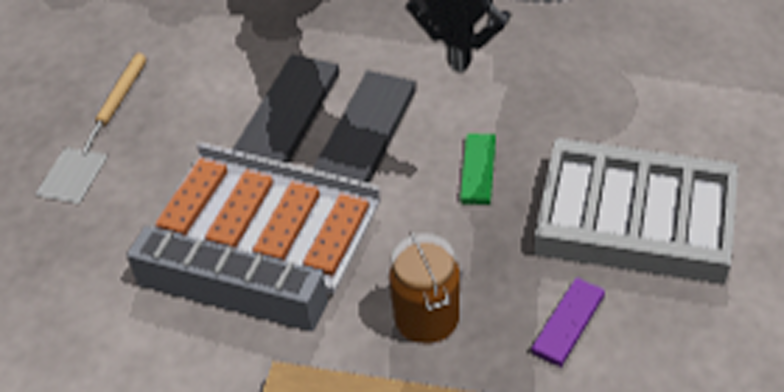

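Run:
```python
from h import *
s=load('top27'); g=lambda u,v,z: pix2w(s,u/2.9+170,v/2.9+130,z)[:2]
a,b=g(432,226,.034),g(652,246,.034); d=np.array([.9955,-.095]); m=(a+b)/2
print('rim mid',m,'yaw',-np.arctan2(*(a-b)),'sled guide x',(m-np.array([.565,-.2396]))@d+.08)
ctrl.get_obs() and print(ctrl.get_obs()['time_s'])
```

```text
rim mid [ 0.56206866 -0.24307608] yaw -0.0872970468390465 sled guide x 0.07741207779572055
42.7667
```

```bash
python3 -c "
from cell import ctrl
print(ctrl.job_done())"
```

```text
the job is handed in; nothing more can be done
None
```

The grill is loaded. All four tiles are on the sled's deck, the sled is home against the burner box, and all four cradles are flat. I handed the job in at about 43 s of robot time; no verdict comes back.

- **Tiles and cradles:** I tipped and lifted each tile in turn and laid it flat on the deck while the sled stood at the near part of its guide. I then pressed each empty cradle until it met its flat stop. The pushes ended at 9 to 81 N, above the few newtons I meant to use on cradle 1 but under the 120 N limit.
- **Sled:** I pushed it at the middle of the near rim, up to about 6 mm off centre. It slid at 5 to 13 N. At the start of the push the gripper tilted about 0.1 rad against the load, and I corrected that. The sled stopped against the box at about 20 N, within 1 mm of where I expected.
- **Last pictures:** The scene and top views show four tiles flat and evenly spaced on the deck, the sled square against the box, and all cradles flat. The jar and spatula are where they were. The funnel was not in the final close-ups I viewed, but the robot never went near it.
- **One small disagreement:** Measuring the sled's position from the top camera gives guide x = 77 mm, against 80 mm for home. That is within what I can measure from that picture, and the sled would not move further under the push.
- **Disturbances:** I saw no knock to the sled and no slackening of the grip.

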